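Fetch the immersion oil from behind the stain and buffer bottles

ROBOT

A 6-joint arm with a two-finger parallel gripper is mounted at the origin on a cart in front of the work surface, level with it; the furniture and walls round the work are solid. World frame = base frame: x ahead of the robot, y to its left, z up, the work surface at z = 0. Lengths are in m, angles in rad, forces in N, time in s.
With the tool pointing down it reaches from about 0.35 to 0.975 m from the base axis. Payload 4.9 kg.
Tool frame: the origin (TCP) lies midway between the tips of the shut fingers; the grasp point (between the pads) lies 19 mm behind it; z points along the fingers, y is the direction in which the jaws open and shut (so a half turn about z gives the same grasp; the last joint's range is limited). The gripper opens to 85 mm and grips with 20 to 120 N. Pads are 22 mm wide; open, the fingers measure 114 mm over their backs; the gripper's body (76 mm by 85 mm) begins 54 mm behind the grasp point. The pads swing forward as they close: fully open they stand 13 mm farther back than shut.
Start: joints at [-1.399, 0.053, 1.613, -0, 1.476, -0.119], TCP at [0.179, -0.599, 0.231] pointing down, gripper open.
Joint ranges: [-3.01, 3.01], [-1.01, 2.22], [0.06, 2.58], [-1.02, 4.17], [0.09, 2.62], [-3.14, 3.14]. Speed limits (rad/s): [2.57, 2.57, 3.14, 3.14, 3.14, 3.14].

INTERFACE

Orientations are given as a rotation vector (axis times angle).
In Python, from station import ctrl gives the robot as it stands.
- The arm moves only by the tool apply_moves, never from a script. Its argument "rows" is a list of rows, each a list of 6 numbers: the shift along the tool's x, y, z in cm, then the turn, a rotation vector about the tool's x, y, z in units of 5 degrees (1.0 is 5 degrees). In form: [[x, y, z, rx, ry, rz], ...]. A call has 1 to 20 rows; each row is the pose to reach, as a shift and turn from the pose measured when the call began, along the tool's axes at that moment; what a row does not reach only later rows make up. A row lasts 1/10 s, in which the tool goes at most 50 mm and 8.59 degrees, less where a joint would pass 70% of its speed; a pose out of reach is approached as far as the arm can. A call with a gripper value outside its range is refused whole. "grip" is the closure, from 0 (fully open) to 1 (shut), set as the call begins (left out, the last holds). The fingers move at their own pace and stop on an object; "squeeze" is the grip in N (left out, the last holds). Time passes only in rows, so rows that repeat a pose let the fingers close. It gives the time, the measured TCP pose, the force and the opening at its end, in the units of the state.
- ctrl.get_obs(): the state, without advancing time (a new reading comes with each control period).
- ctrl.get_image(name): name is "scene" or "top" or "wrist"; returns a dict with "color" (420x560x3 uint8, blue, green, red), "mtx" (3x3 intrinsics, pixels), "D" ([k1, k2, p1, p2, k3] as OpenCV has them; the pictures are not rectified), "rvec" (rotation vector, rad) and "tvec" (3), from world to camera coordinates, as OpenCV has them. Camera axes: x right, y down, z forward; pixel columns grow to the right and rows downward; lengths in m; the calibration is good to about 2 mm. A picture is of the moment at which its call begins. There is no depth.
- ctrl.finish_job(): hands the job in, once; it reports no verdict.
The state is a dict: "t": time; "q": joint angles; "dq": joint speeds; "effort": joint torques, N m; "tool_pos": TCP position; "tool_rot": TCP orientation; "contact_force": force on the tool from outside, world axes, zero at the start; "wrist_torque": the same for the moment, N m; "opening": finger opening in m.
Only numpy, scipy, OpenCV 4.12 (cv2) and the standard library are available. Lean on these libraries where they do the work, as an engineer would, in place of code of your own. Each camera call takes 0.05 s, during which the arm holds its last target.

TASK

The small immersion oil bottle stands at the back of the bottle rack, shut in by the stain bottle and the buffer bottle in front of it. Set those two aside, upright, both together in the steel drip tray, then take the oil out and stand it in the one of the three grey bottle stands that it fits closely. Finally put the stain and the buffer each back upright in the very well it came from; knock nothing over and leave the slide pack and the tape roll where they lie.

Things in the scene. Friction and masses are not known exactly. Their poses are not given: they have to be found in the camera images.
- bottle_rack: Fixed rack, 138 (x) by 170 (y) by 118 mm: grey end plates, 5 mm thick, sloping in front, at +y and -y, joined by a base shelf (top z = 7, bottles stand on it) and a shelf with wells (top z = 24). Origin: centre of underside; x points to its back, away from the robot, yaw within 0.3. Front wells, 70 across, at x -27, y +39 and -39; back well, 40 across, at x 22, y 0. Open front and back: grip all bottles along its x.
- stain_bottle: Brown bottle with a black cap, 59 mm across, 125 mm high, 0.2 to 0.4 kg. Round body up to z = 105 mm; above it the screw cap, 30 mm across, 20 mm high, fixed to it: the place to grip from above. Origin: centre of its underside, z up (its axis lies 1 mm along its own x). Starts in one of the rack's two front wells, whichever.
- buffer_bottle: White bottle with a blue cap, 53 mm across, 122 mm high, 0.15 to 0.3 kg. Round body up to z = 102 mm, above it the screw cap, 27 mm across and 20 mm high, fixed to it: the place to grip it from above. Origin: centre of its underside, z up (its axis lies 1 mm along its own x). It starts in the other front well.
- oil_bottle: Immersion oil: small brown bottle with a black cap, 27 mm across, 60 mm high, about 0.03 kg. Round body up to z = 50 mm, cap 14 mm across above it. Origin: centre of its underside, z up (its axis lies 1 mm along its own x). It starts in the back well of the rack; grip its body, 35 to 45 mm above its underside.
- drip_tray: Fixed flat steel tray, 130 mm (x) by 220 mm (y), rim 16 mm high, 3 mm thick, floor at z = 3 mm, small wire handles at its short ends. Origin: centre of its underside; yaw within 0.3 rad. Room for both bottles side by side, e.g. at y = +52 and -52 mm in its frame. Tray and rack stand left and right of the middle, either way round.
- stand_small: Fixed grey bottle stand with the smallest cup: round foot 44 mm across, bore 20 mm, flaring to 25 mm at the mouth. All three stands are 25 mm high, the cup's floor at z = 6 mm; origin at the centre of the underside. They stand close together between rack and tray, any one in any place.
- stand_medium: Fixed grey bottle stand with the middle-sized cup: round foot 60 mm across, bore 34 mm, flaring to 44 mm at the mouth; height and floor as stand_small.
- stand_large: Fixed grey bottle stand with the largest cup: round foot 70 mm across, bore 52 mm, flaring to 62 mm at the mouth; height and floor as stand_small.
- slide_pack: Bystander: small carton of microscope slides, 28 x 80 x 27 mm, lying loose behind the work. Origin: centre of its underside.
- tape_roll: Bystander: roll of tape, 62 mm across, 19 mm high, lying loose behind the work on the right. Origin: centre of its underside.
There are look-alikes about, which are no part of the job. Leave any blue or green look-alike of the stand_medium alone.

How it is judged:
On the way, in this order (a step that is already met when the one before it is completed fails the run):
1. the stain and buffer bottles stand upright in the drip tray, both at once (x of stain_bottle in the frame of drip_tray between -0.06 and 0.06 m and y of stain_bottle in the frame of drip_tray between -0.105 and 0.105 m and z of stain_bottle in the frame of drip_tray between -0.003 and 0.01 m and angle between each of stain_bottle, buffer_bottle's own z axis and vertical below 0.12 rad and linear speed of each of stain_bottle, buffer_bottle below 0.03 m/s and x of buffer_bottle in the frame of drip_tray between -0.06 and 0.06 m and y of buffer_bottle in the frame of drip_tray between -0.105 and 0.105 m and z of buffer_bottle in the frame of drip_tray between -0.003 and 0.01 m), for 0.2 s.
2. the oil bottle stands in the cup of the middle-sized stand, released (horizontal distance between oil_bottle and stand_medium below 0.01 m and z of oil_bottle in the frame of stand_medium between 0.002 and 0.011 m and angle between oil_bottle's own z axis and vertical below 0.12 rad and linear speed of oil_bottle below 0.03 m/s and contact force between the fingers and oil_bottle below 0.2 N), for 0.2 s.
At the end, for the whole second after the job is handed in: The oil bottle stands upright on the floor of the middle-sized stand's cup, within 10 mm of its centre; the stain and buffer bottles stand upright (within 0.12 rad), each within 15 mm of where it was at the start; all three released and at rest (all of step 2 and distance of each of stain_bottle, buffer_bottle from where it was at the start of the episode below 0.015 m and angle between each of stain_bottle, buffer_bottle's own z axis and vertical below 0.12 rad and linear speed of each of stain_bottle, buffer_bottle below 0.03 m/s and contact force between the fingers and stain_bottle below 0.2 N and contact force between the fingers and buffer_bottle below 0.2 N); the robot touches nothing.
It fails at once if a bottle knocked over (angle between any of stain_bottle, buffer_bottle, oil_bottle's own z axis and vertical above 0.7 rad).
It fails at once if the slide pack or the tape roll moved by more than 25 mm (distance of any of slide_pack, tape_roll from where it was at the start of the episode above 0.025 m).
It also fails if it takes over 128 s, if anything falls off the work surface, if the arm or the gripper's body presses on something with over 40 N, if the wrist force passes 120 N, or if a joint passes its speed limit or range.

## Working session

There is one attempt and no reset: what is moved stays moved. The work goes in short steps, Python scripts to look and compute and a tool call to move; the robot and the scene stay as the last step left them, time stands still between calls to the robot, and variables do not carry over. Pictures are saved under pics/ and viewed, and the job is handed in when it is done.

Besides the shell and the picture viewer there is one more tool, called after ">>>" as name(argument=value, ...), one argument or row to a line, values as JSON. apply_moves: Moves the arm, as the interface text tells. Its arguments: {"type":"object","properties":{"rows":{"type":"array","items":{"type":"array","items":{"type":"number"}}},"grip":{"type":"number"},"squeeze":{"type":"number"}},"required":["rows"]}

```bash
mkdir -p pics; ls; python3 - <<'E'
from station import ctrl
import cv2
o=ctrl.get_obs()
for k,v in o.items(): print(k,v)
for n in ["scene","top","wrist"]:
    im=ctrl.get_image(n); cv2.imwrite(f"pics/{n}0.png",im["color"])
    print(n,im["mtx"].tolist(),im["D"],im["rvec"],im["tvec"])
E
```

```text
pics
t 0.0
q [-1.39900191e+00  5.33543888e-02  1.61432341e+00  1.39470368e-05
  1.47598813e+00 -1.19013450e-01]
dq [-0.0002919  -0.00037626  0.00130743 -0.00040503  0.00047983  0.00056547]
effort [ 3.01898886e-03 -3.93681550e+01 -3.70175028e+01 -1.55943695e-05
  7.03983824e-03  4.92098096e-06]
tool_pos [ 0.17909121 -0.59813194  0.23004698]
tool_rot [-3.10639013e+00 -4.54889575e-01  6.40937059e-05]
contact_force [ 0.19055689  0.08875351 -0.59989301]
wrist_torque [-0.02969224 -0.06590868 -0.0086131 ]
opening 0.08531173754044401
scene [[540.762691113412, 0.0, 281.1409029209255], [0.0, 540.762691113412, 214.71287980204718], [0.0, 0.0, 1.0]] [0.02598512 0.         0.         0.         0.        ] [ 1.26218466 -1.98221418  1.14789824] [0.26604081 0.27468671 0.81961626]
top [[544.1567764258962, 0.0, 280.1392921925539], [0.0, 544.1567764258962, 207.05645938344608], [0.0, 0.0, 1.0]] [-0.09585776  0.          0.          0.          0.        ] [ 2.15619039 -2.12915815  0.15387576] [0.03662403 0.53558688 1.5645895 ]
wrist [[369.9649982941897, 0.0, 278.6318740692678], [0.0, 369.9649982941897, 209.8830229686763], [0.0, 0.0, 1.0]] [-0.03760175  0.          0.          0.          0.        ] [-2.34035459  1.74323962  0.23810702] [-0.62322831 -0.03472099  0.37941583]
```

View pics/scene0.png

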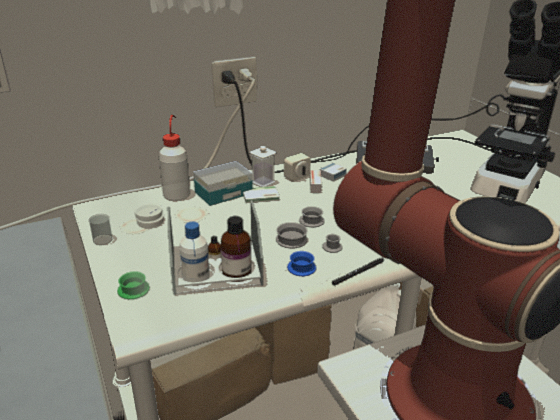

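View pics/top0.png

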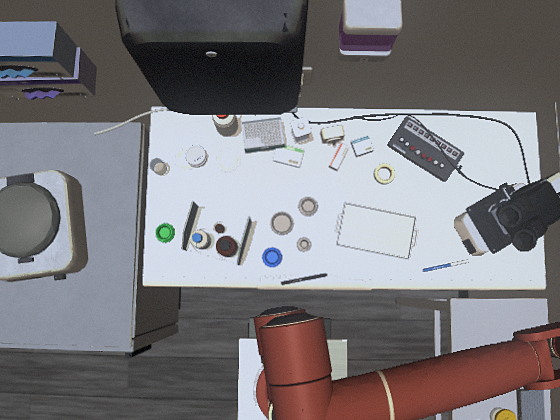

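View pics/wrist0.png

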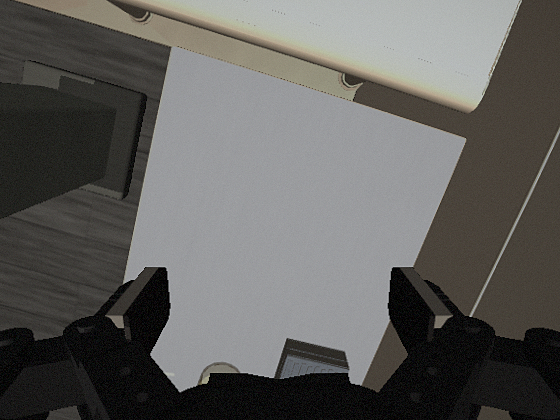

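The scene view shows the rack on the left, with the buffer (white, blue cap) at (193,255), the stain (brown) at (236,245) and the oil behind them at (214,245). The top view shows the tray at about (376,230). The grey stands are at (282,222), (308,206) and (304,244), with a blue look-alike at (272,257) and a green one at (165,233). Next I'll enlarge these areas.

```bash
python3 - <<'E'
import cv2
im=cv2.imread("pics/top0.png")
cv2.imwrite("pics/t_rack.png",cv2.resize(im[190:280,150:270],None,fx=6.5,fy=6.5,interpolation=cv2.INTER_CUBIC))
cv2.imwrite("pics/t_mid.png",cv2.resize(im[185:275,250:350],None,fx=6.5,fy=6.5,interpolation=cv2.INTER_CUBIC))
cv2.imwrite("pics/t_tray.png",cv2.resize(im[190:275,325:425],None,fx=6.5,fy=6.5,interpolation=cv2.INTER_CUBIC))
im=cv2.imread("pics/scene0.png")
cv2.imwrite("pics/s_rack.png",cv2.resize(im[190:310,150:360],None,fx=3.8,fy=3.8,interpolation=cv2.INTER_CUBIC))
E
```

```text
(no output)
```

View pics/t_rack.png

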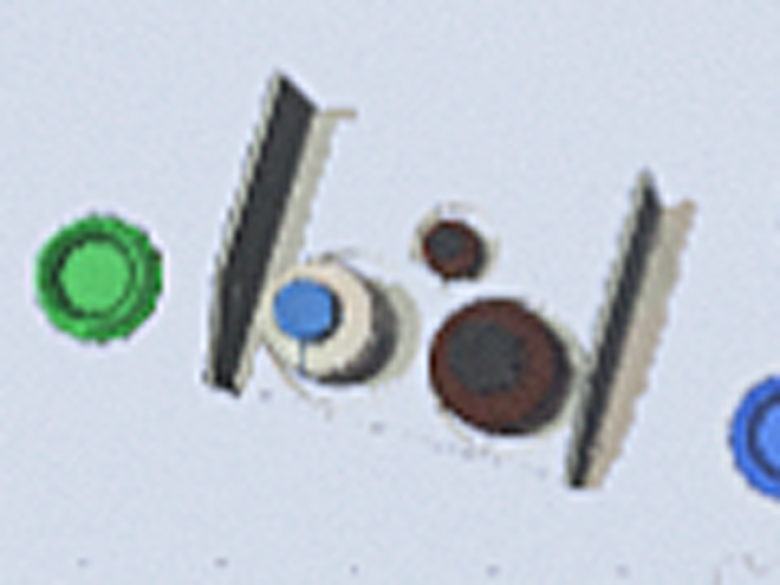

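View pics/t_mid.png

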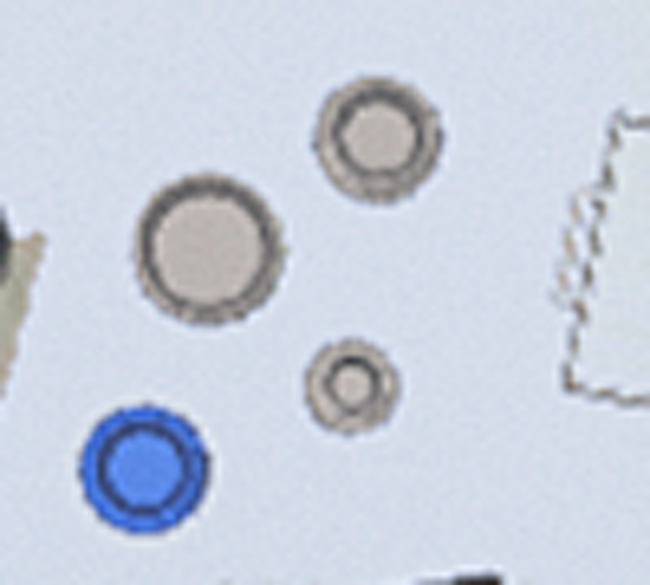

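View pics/t_tray.png

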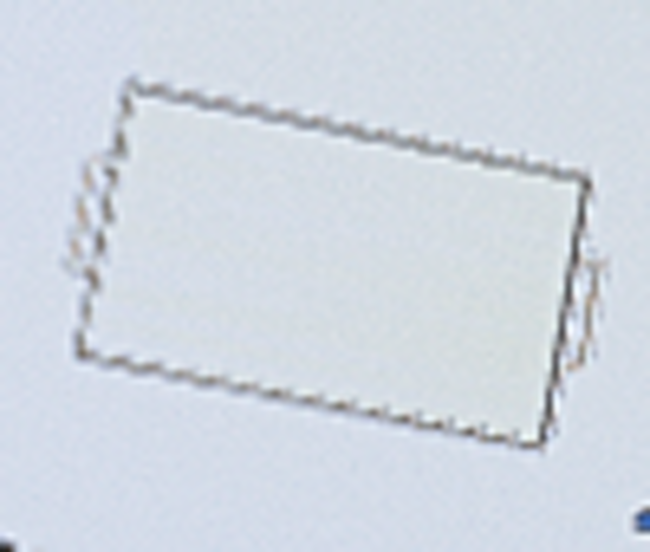

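View pics/s_rack.png

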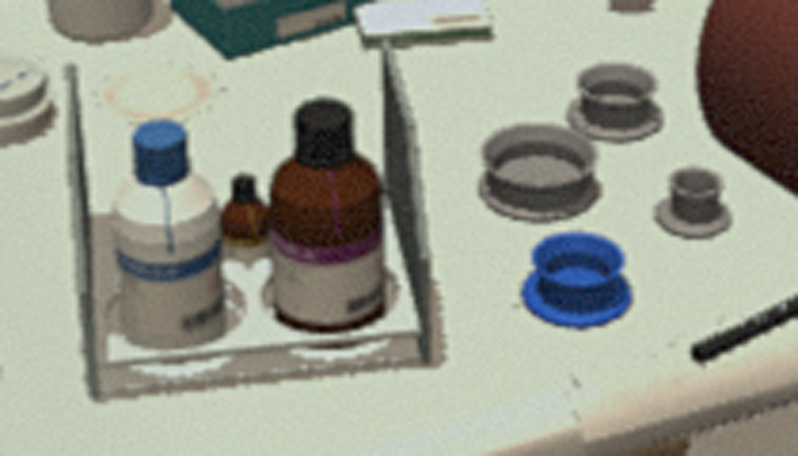

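The top crops show the medium stand at crop (379,140) with about 128 px across the foot. The large stand is at (209,249), the small at (352,386), and the blue look-alike is separate. Now I'll turn these pixels into positions.

```bash
cat > h.py <<'E'
import numpy as np, cv2
from station import ctrl
def ray(cam,px):
    p=cv2.undistortPoints(np.array([[px]],float),cam["mtx"],np.array(cam["D"]))[0,0]
    R=cv2.Rodrigues(np.array(cam["rvec"],float))[0]; t=np.array(cam["tvec"],float).ravel()
    return -R.T@t, R.T@np.array([p[0],p[1],1.])
def at_z(cam,px,z):
    c,d=ray(cam,px); return c+d*(z-c[2])/d[2]
def proj(cam,P):
    return cv2.projectPoints(np.array(P,float).reshape(-1,1,3),np.array(cam["rvec"],float),np.array(cam["tvec"],float),cam["mtx"],np.array(cam["D"]))[0][:,0]
def tri(obs):
    A=np.zeros((3,3));b=np.zeros(3)
    for cam,px in obs:
        c,d=ray(cam,px); d=d/np.linalg.norm(d); M=np.eye(3)-np.outer(d,d); A+=M;b+=M@c
    return np.linalg.solve(A,b)
def cams(): return {n:ctrl.get_image(n) for n in ("scene","top","wrist")}
E
python3 - <<'E'
from h import *
C=cams(); T=C["top"];S=C["scene"]
f=lambda x,y,ox,oy,s: (ox+(x+.5)/s-.5, oy+(y+.5)/s-.5)
r=lambda x,y:f(x,y,150,190,6.5); m=lambda x,y:f(x,y,250,185,6.5); tr=lambda x,y:f(x,y,325,190,6.5); sc=lambda x,y:f(x,y,150,190,3.8)
pr=lambda n,p:print(n,np.round(p,4))
pr("buf cap",at_z(T,r(305,308),.129));pr("stain cap",at_z(T,r(487,357),.132));pr("oil cap",at_z(T,r(454,243),.067))
pr("buf capS",at_z(S,sc(160,133),.129));pr("stain capS",at_z(S,sc(324,110),.132));pr("oil capS",at_z(S,sc(244,180),.067))
pr("fl",at_z(T,r(205,382),.0));pr("fr",at_z(T,r(575,487),.0));pr("bl118",at_z(T,r(282,72),.118));pr("br118",at_z(T,r(645,172),.118))
pr("flS",at_z(S,sc(97,397),0));pr("frS",at_z(S,sc(434,362),0))
for n,p in (("med",(379,140)),("large",(209,249)),("small",(352,386)),("blue",(145,469))):pr(n,at_z(T,m(*p),.004))
for p in ((130,85),(590,178),(543,445),(78,355)):pr("tray",at_z(T,tr(*p),.016))
print(S["mtx"] is not None)
E
```

```text
buf cap [0.4352 0.2733 0.129 ]
stain cap [0.4152 0.1947 0.132 ]
oil cap [0.4708 0.2177 0.067 ]
buf capS [0.4356 0.2703 0.129 ]
stain capS [0.4188 0.1924 0.132 ]
oil capS [0.472  0.2182 0.067 ]
fl [0.412  0.3391 0.    ]
fr [0.3663 0.1668 0.    ]
bl118 [0.5386 0.2887 0.118 ]
br118 [0.497  0.1303 0.118 ]
flS [0.4137 0.3187 0.    ]
frS [0.3701 0.1554 0.    ]
med [ 0.5443 -0.0401  0.004 ]
large [0.4924 0.0382 0.004 ]
small [ 0.4299 -0.0283  0.004 ]
blue [0.3906 0.0662 0.004 ]
tray [ 0.5543 -0.1495  0.016 ]
tray [ 0.5136 -0.3624  0.016 ]
tray [ 0.3904 -0.3381  0.016 ]
tray [ 0.4293 -0.1253  0.016 ]
True
```

Measured positions in m:

| Item | x | y | Yaw |
|---|---|---|---|
| Medium stand | 0.544 | -0.040 | – |
| Tray centre | 0.472 | -0.244 | -0.19 |
| Rack | – | – | about -0.26 |

Sizes checked: the tray came out at 0.217 x 0.126, and the front wells are 80 mm apart against 78 given. Candidates for the target stand in the top view:
- **Grey large:** (282,223)
- **Grey medium:** (308,206), which is my choice because its foot is the middle size and it is grey.
- **Grey small:** (304,244)
- **Blue look-alike:** (272,257)
- **Green look-alike:** (165,233)

Candidates for the bottles:
- **Brown with black cap, large:** the stain, at (225,245).
- **Brown, small:** the oil, at (220,227).
- **White with blue cap:** the buffer, at (197,237). The white wash bottle with a red top at (225,122) is not part of the job.

Now I'll move to hover over the rack.

```bash
cat >> h.py <<'E'
from scipy.spatial.transform import Rotation as Ro
def delta(pos,yaw):
    """shift/turn in move units from the present pose to TCP pos, tool down, tool y at heading yaw (rad)"""
    o=ctrl.get_obs(); R=Ro.from_rotvec(o["tool_rot"])
    y=np.array([np.cos(yaw),np.sin(yaw),0]); z=np.array([0,0,-1.]); x=np.cross(y,z)
    Rt=Ro.from_matrix(np.c_[x,y,z])
    d=R.inv().apply(np.array(pos)-o["tool_pos"])*100
    return np.round(np.r_[d,(R.inv()*Rt).as_rotvec()/np.radians(5)],2).tolist()
E
python3 - <<'E'
from h import *
print(delta((.38,-.25,.30),-.26),delta((.41,.19,.30),-.26))
E
```

```text
[29.23, -27.64, -6.89, -0.01, -0.0, -11.69] [44.72, -68.93, -6.86, -0.01, -0.0, -11.69]
```

>>> apply_moves(
  rows=[
    [10,-9,-6.9,0,0,-1.5],
    [15,-14,-6.9,0,0,-3],
    [20,-18,-6.9,0,0,-4.5],
    [24,-22,-6.9,0,0,-6],
    [29.2,-27.6,-6.9,0,0,-7.5],
    [29.2,-27.6,-6.9,0,0,-9],
    [31,-32,-6.9,0,0,-10.5],
    [33,-36,-6.9,0,0,-11.69],
    [34,-40,-6.9,0,0,-11.69],
    [36,-45,-6.9,0,0,-11.69],
    [38,-50,-6.9,0,0,-11.69],
    [39.5,-54,-6.9,0,0,-11.69],
    [41,-58,-6.9,0,0,-11.69],
    [43,-63,-6.9,0,0,-11.69],
    [44,-67,-6.9,0,0,-11.69],
    [44.7,-68.9,-6.9,0,0,-11.69],
    [44.7,-68.9,-6.9,0,0,-11.69],
    [44.7,-68.9,-6.9,0,0,-11.69],
  ],
  grip=0,
)

```text
t: 2.1
tool_pos: [0.4089, 0.1942, 0.3002]
tool_rot: [-2.481, -1.924, -0.001]
contact_force: [-0.2, -0.5, 0.2]
opening: 0.0853
```

```bash
python3 - <<'E'
from h import *
C=cams(); 
for n in C: cv2.imwrite(f"pics/{n}1.png",C[n]["color"])
W=C["wrist"]; print(proj(W,[[.4354,.272,.129],[.417,.1935,.132],[.4715,.218,.067]]))
E
```

```text
[[285.07934757  85.5509944 ]
 [287.30977733 183.90006771]
 [332.45929588 134.27092584]]
```

View pics/wrist1.png

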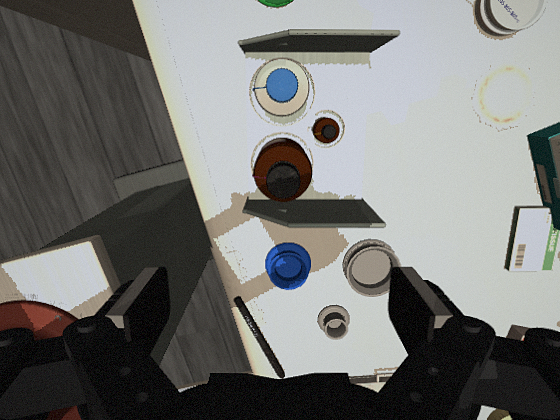

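The wrist view shows the buffer cap at about (282,85), the stain cap at (283,180) and the oil cap at (326,130). I'll look closer to pin these down.

```bash
python3 - <<'E'
import cv2
im=cv2.imread("pics/wrist1.png")
cv2.imwrite("pics/w1c.png",cv2.resize(im[20:240,230:410],None,fx=4,fy=2.7*4/2.7,interpolation=cv2.INTER_CUBIC)[:600] if 0 else cv2.resize(im[50:240,230:410],None,fx=3.1,fy=3.1,interpolation=cv2.INTER_CUBIC))
E
```

```text
(no output)
```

View pics/w1c.png

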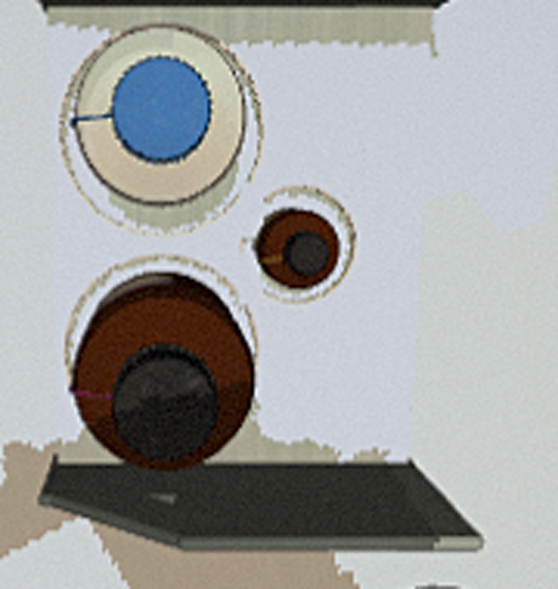

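```bash
python3 - <<'E'
from h import *
W=ctrl.get_image("wrist")
f=lambda x,y:(230+(x+.5)/3.1-.5,50+(y+.5)/3.1-.5)
for n,p,z in (("buf",(162,108),.129),("stain",(165,404),.132),("oil",(307,255),.067),("wellB",(162,131),.024),("wellS",(161,352),.024),("wellO",(299,244),.024)):
    print(n,np.round(at_z(W,f(*p),z),4))
import scipy.optimize as so
E
```

```text
buf [0.4336 0.2725 0.129 ]
stain [0.4145 0.1968 0.132 ]
oil [0.4687 0.2201 0.067 ]
wellB [0.4341 0.2708 0.024 ]
wellS [0.4139 0.1958 0.024 ]
wellO [0.4717 0.2207 0.024 ]
```

All three sources agree within about 4 mm: buffer (0.4345, 0.272), stain (0.4155, 0.1955), oil (0.470, 0.219), rack yaw -0.263. I'll take the stain first, gripping low on its cap with the fingertips just above the shoulder (z = 0.112).

```bash
python3 - <<'E'
from h import *
print(delta((.4155,.1955,.112),-.263))
E
```

```text
[0.77, 0.38, 18.84, -0.0, -0.0, 0.03]
```

>>> apply_moves(
  rows=[
    [0.8,0.4,3,0,0,0],
    [0.8,0.4,7,0,0,0],
    [0.8,0.4,11,0,0,0],
    [0.8,0.4,14,0,0,0],
    [0.8,0.4,16,0,0,0],
    [0.8,0.4,17.5,0,0,0],
    [0.8,0.4,18.4,0,0,0],
    [0.8,0.4,18.8,0,0,0],
    [0.8,0.4,18.8,0,0,0],
    [0.8,0.4,18.8,0,0,0],
  ],
)

```text
t: 3.3
tool_pos: [0.4167, 0.1959, 0.1136]
tool_rot: [2.491, 1.913, 0.003]
contact_force: [-1.1, 0.4, -0.9]
opening: 0.0853
```

```bash
python3 - <<'E'
from h import *
C=cams(); 
for n in C: cv2.imwrite(f"pics/{n}2.png",C[n]["color"])
cv2.imwrite("pics/s2c.png",cv2.resize(C["scene"]["color"][150:300,130:330],None,fx=3.8,fy=3.8,interpolation=cv2.INTER_CUBIC))
E
```

```text
(no output)
```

View pics/wrist2.png

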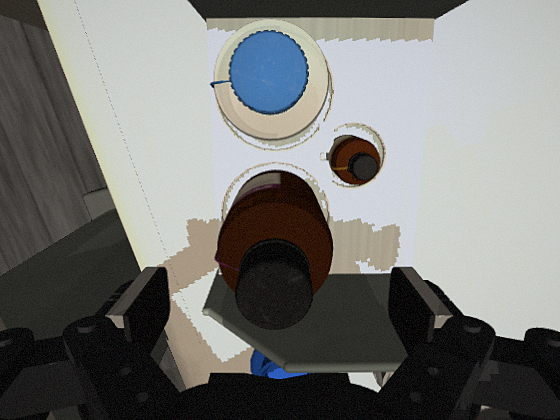

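View pics/s2c.png

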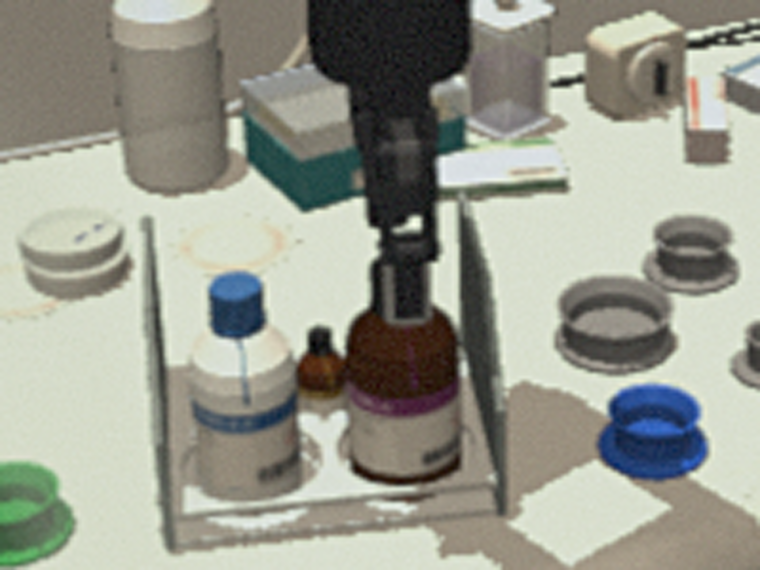

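```bash
python3 - <<'E'
from h import *
W=ctrl.get_image("wrist"); o=ctrl.get_obs(); p=o["tool_pos"].copy() if hasattr(o["tool_pos"],"copy") else np.array(o["tool_pos"])
p[2]=.132
print(proj(W,[p])); q=at_z(W,(274,289),.132); print(q, Ro.from_rotvec(o["tool_rot"]).inv().apply(q-p)*1000)
cv2.imwrite("pics/w2c.png",cv2.resize(W["color"][220:350,200:350],None,fx=4,fy=4,interpolation=cv2.INTER_CUBIC))
E
```

```text
[[280.60594222 295.21332063]]
[0.41458668 0.19910415 0.132     ] [ 2.57491152e+00 -2.46191635e+00 -6.55338994e-05]
```

View pics/w2c.png

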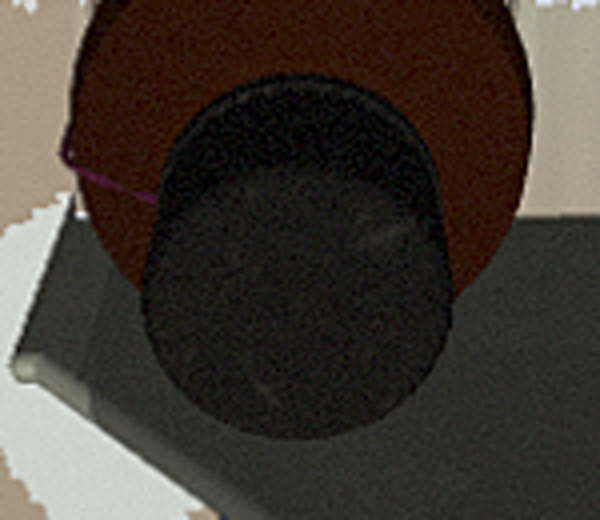

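The cap's top centre is at (274,296) in the wrist image. The jaw axis projects to (281,295), so the jaws need to shift 2.4 mm along tool -y before closing.

>>> apply_moves(
  rows=[
    [0,-0.24,0.1,0,0,0],
    [0,-0.24,0.15,0,0,0],
    [0,-0.24,0.15,0,0,0],
  ],
)

```text
t: 3.8
tool_pos: [0.4138, 0.1966, 0.1116]
tool_rot: [2.491, 1.914, 0.002]
contact_force: [0.7, 0.1, -0.9]
opening: 0.0854
```

>>> apply_moves(
  rows=[
    [0,0,0,0,0,0],
    [0,0,0,0,0,0],
    [0,0,0,0,0,0],
    [0,0,0,0,0,0],
    [0,0,0,0,0,0],
    [0,0,0,0,0,0],
    [0,0,0,0,0,0],
    [0,0,0,0,0,0],
    [0,0,0,0,0,0],
    [0,0,0,0,0,0],
  ],
  grip=1,
  squeeze=60,
)

```text
t: 4.8
tool_pos: [0.4142, 0.1967, 0.1119]
tool_rot: [2.49, 1.914, 0.003]
contact_force: [0.7, 0.3, 1.8]
opening: 0.0272
```

```bash
python3 - <<'E'
from h import *
C=cams()
cv2.imwrite("pics/s3c.png",cv2.resize(C["scene"]["color"][150:300,130:330],None,fx=3.8,fy=3.8,interpolation=cv2.INTER_CUBIC))
cv2.imwrite("pics/wrist3.png",C["wrist"]["color"])
E
```

```text
(no output)
```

View pics/wrist3.png

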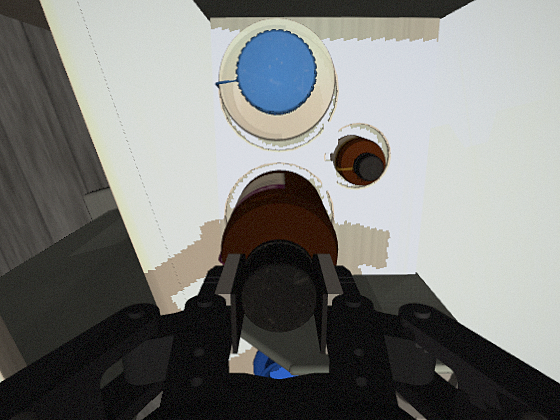

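View pics/s3c.png

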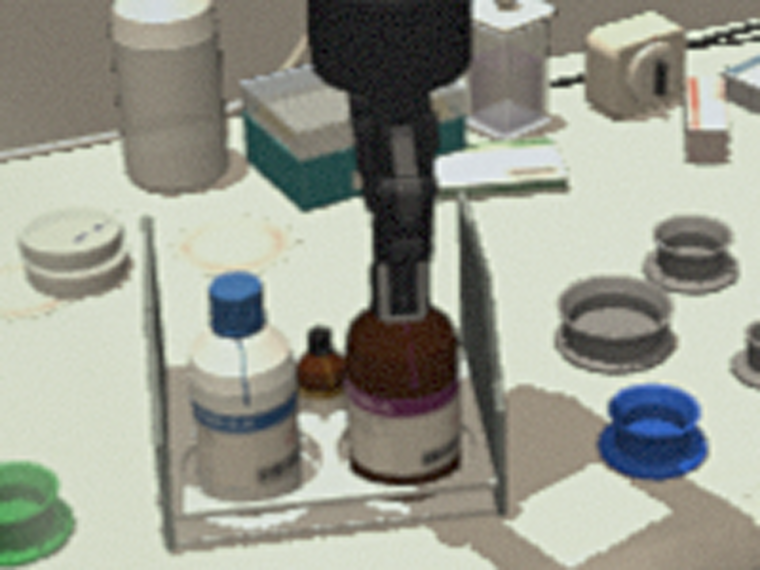

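The grip is on (opening 27 mm) and the bottle has not moved. I'll lift it 15 cm.

>>> apply_moves(
  rows=[
    [0,0,-0.5,0,0,0],
    [0,0,-1.2,0,0,0],
    [0,0,-2.2,0,0,0],
    [0,0,-3.5,0,0,0],
    [0,0,-5,0,0,0],
    [0,0,-7,0,0,0],
    [0,0,-9,0,0,0],
    [0,0,-11,0,0,0],
    [0,0,-13,0,0,0],
    [0,0,-14.5,0,0,0],
    [0,0,-15,0,0,0],
    [0,0,-15,0,0,0],
  ],
)

```text
t: 6.15
tool_pos: [0.4142, 0.1967, 0.263]
tool_rot: [2.49, 1.914, 0.006]
contact_force: [-0.2, -0.3, -1.9]
opening: 0.0272
```

```bash
python3 - <<'E'
from h import *
print(delta((.4622,-.295,.262),-.263))
C=cams(); cv2.imwrite("pics/scene4.png",C["scene"]["color"])
E
```

```text
[-46.28, 17.29, 0.06, 0.04, -0.03, 0.03]
```

View pics/scene4.png

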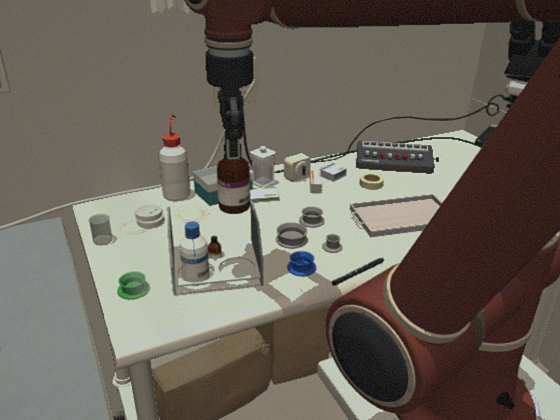

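The bottle hangs upright and is clear of the rack. Now I'll carry it to the tray.

>>> apply_moves(
  rows=[
    [-0.9,0.35,0,0,0,0],
    [-2.3,0.86,0,0,0,0],
    [-4.6,1.72,0,0,0,0],
    [-7.4,2.76,0,0,0,0],
    [-10.2,3.8,0,0,0,0],
    [-13,4.86,0,0,0,0],
    [-15.8,5.9,0,0,0,0],
    [-18.6,6.95,0,0,0,0],
    [-21.4,8,0,0,0,0],
    [-24.2,9.04,0,0,0,0],
    [-27,10.1,0,0,0,0],
    [-29.8,11.1,0,0,0,0],
    [-32.6,12.2,0,0,0,0],
    [-35.4,13.2,0,0,0,0],
    [-38.2,14.3,0,0,0,0],
    [-41,15.3,0,0,0,0],
    [-43.4,16.2,0,0,0,0],
    [-45.2,16.9,0,0,0,0],
    [-46.3,17.3,0,0,0,0],
    [-46.3,17.3,0,0,0,0],
  ],
)

```text
t: 8.3
tool_pos: [0.4609, -0.2964, 0.2599]
tool_rot: [-2.491, -1.912, 0.0]
contact_force: [-0.7, 0.1, -2.5]
opening: 0.0278
```

```bash
python3 - <<'E'
from h import *
print(delta((.4622,-.295,.109),-.263))
C=cams(); cv2.imwrite("pics/top5.png",cv2.resize(C["top"]["color"][150:300,260:460],None,fx=3.8,fy=3.8)); cv2.imwrite("pics/wrist5.png",C["wrist"]["color"])
E
```

```text
[0.16, 0.11, 15.09, -0.01, -0.01, 0.01]
```

View pics/wrist5.png

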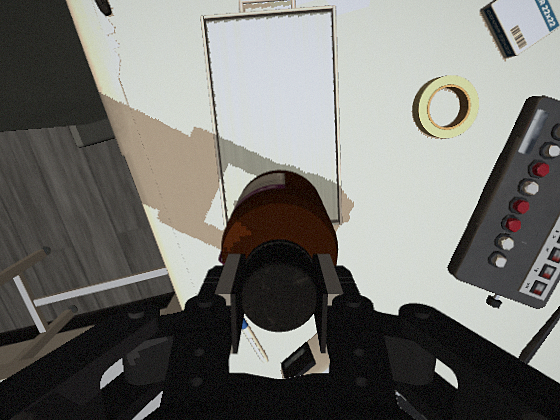

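The bottle hangs inside the tray's outline near the -y end. Lowering it.

>>> apply_moves(
  rows=[
    [0,0,1,0,0,0],
    [0.1,0.1,3,0,0,0],
    [0.16,0.1,5.5,0,0,0],
    [0.16,0.1,8,0,0,0],
    [0.16,0.1,10.5,0,0,0],
    [0.16,0.1,12.5,0,0,0],
    [0.16,0.1,13.7,0,0,0],
    [0.16,0.1,14.3,0,0,0],
    [0.16,0.1,14.6,0,0,0],
    [0.16,0.1,14.9,0,0,0],
    [0.16,0.1,15.1,0,0,0],
    [0.16,0.1,15.1,0,0,0],
  ],
)

```text
t: 9.65
tool_pos: [0.4628, -0.2935, 0.1098]
tool_rot: [-2.49, -1.915, -0.001]
contact_force: [0.2, 0.4, -2.7]
opening: 0.0278
```

```bash
python3 - <<'E'
from h import *
C=cams(); print(ctrl.get_obs()["contact_force"],ctrl.get_obs()["tool_pos"])
cv2.imwrite("pics/s6.png",cv2.resize(C["scene"]["color"][130:270,300:480],None,fx=4,fy=4)); cv2.imwrite("pics/wrist6.png",C["wrist"]["color"])
E
```

```text
[ 0.45555606 -0.18329861 -2.3230487 ] [ 0.46283312 -0.29349821  0.10990719]
```

View pics/s6.png

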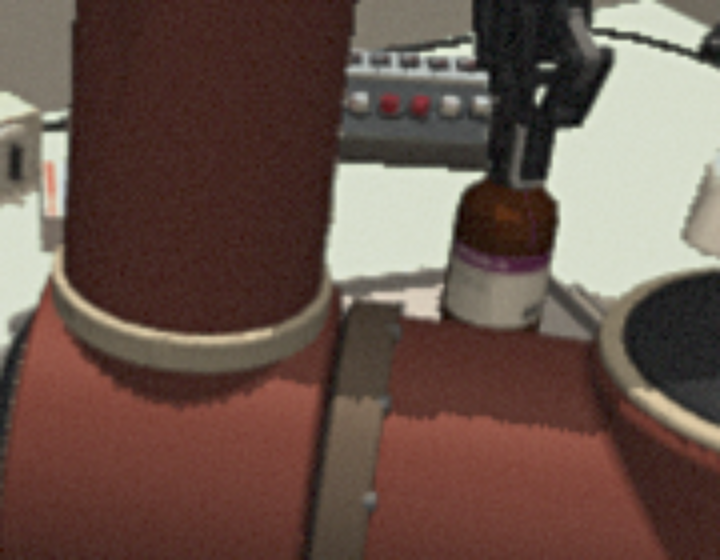

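View pics/wrist6.png

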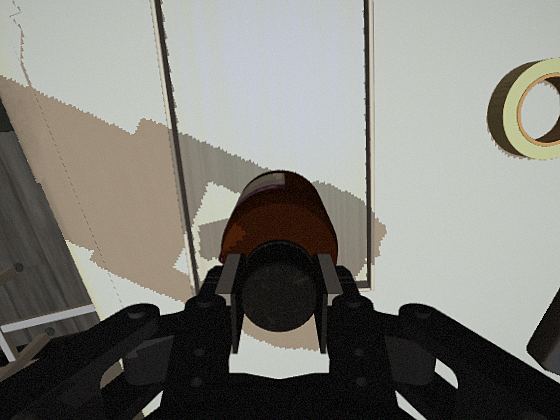

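The bottle is inside the rims and still hanging (-2.5 N). I'll ease down 2 mm.

>>> apply_moves(
  rows=[
    [0,0,0.1,0,0,0],
    [0,0,0.2,0,0,0],
    [0,0,0.2,0,0,0],
  ],
)

```text
t: 10.1
tool_pos: [0.4629, -0.2936, 0.108]
tool_rot: [2.49, 1.915, 0.001]
contact_force: [0.4, 0.6, -1.3]
opening: 0.0276
```

>>> apply_moves(
  rows=[
    [0,0,0.05,0,0,0],
    [0,0,0.05,0,0,0],
  ],
)

```text
t: 10.3
tool_pos: [0.463, -0.2938, 0.1079]
tool_rot: [2.49, 1.915, 0.001]
contact_force: [-0.5, 0.6, -0.1]
opening: 0.0272
```

>>> apply_moves(
  rows=[
    [0,0,0,0,0,0],
    [0,0,0,0,0,0],
    [0,0,0,0,0,0],
    [0,0,0,0,0,0],
    [0,0,0,0,0,0],
    [0,0,0,0,0,0],
    [0,0,0,0,0,0],
    [0,0,0,0,0,0],
  ],
  grip=0,
)

```text
t: 11.1
tool_pos: [0.463, -0.2937, 0.1079]
tool_rot: [2.49, 1.915, 0.001]
contact_force: [-0.8, 0.1, -0.3]
opening: 0.0853
```

>>> apply_moves(
  rows=[
    [0,0,-1,0,0,0],
    [0,0,-3,0,0,0],
    [0,0,-6,0,0,0],
    [0,0,-10,0,0,0],
    [0,0,-14,0,0,0],
    [0,0,-18,0,0,0],
    [0,0,-19,0,0,0],
    [0,0,-19,0,0,0],
  ],
)

```text
t: 11.9
tool_pos: [0.4638, -0.2944, 0.3013]
tool_rot: [2.485, 1.911, 0.003]
contact_force: [-0.2, -0.4, 0.7]
opening: 0.0852
```

```bash
python3 - <<'E'
from h import *
print(delta((.4345,.2722,.297),-.263), delta((.4155,-.1,.297),-.263))
C=cams(); cv2.imwrite("pics/wrist7.png",C["wrist"]["color"])
E
```

```text
[54.02, -17.37, 0.19, 0.07, 0.03, 0.04] [17.55, -9.66, 0.33, 0.07, 0.03, 0.04]
```

View pics/wrist7.png

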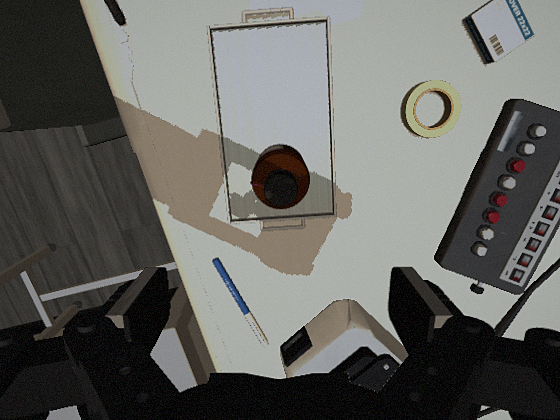

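The stain stands upright in the tray, with its cap at (281,187). Next is the buffer.

>>> apply_moves(
  rows=[
    [4,-1.3,0,0,0,0],
    [9,-2.9,0,0,0,0],
    [13.5,-4.35,0,0,0,0],
    [18,-5.8,0,0,0,0],
    [22.5,-7.2,0,0,0,0],
    [27,-8.7,0,0,0,0],
    [31.5,-10.1,0,0,0,0],
    [36,-11.6,0,0,0,0],
    [40.5,-13,0,0,0,0],
    [45,-14.5,0,0,0,0],
    [49,-15.8,0,0,0,0],
    [52,-16.8,0,0,0,0],
    [54,-17.4,0,0,0,0],
    [54,-17.4,0.2,0.07,0.03,0.04],
    [54,-17.4,4,0.07,0.03,0.04],
    [54,-17.4,8,0.07,0.03,0.04],
    [54,-17.4,12,0.07,0.03,0.04],
    [54,-17.4,12,0.07,0.03,0.04],
    [54,-17.4,12,0.07,0.03,0.04],
  ],
)

```text
t: 13.95
tool_pos: [0.4318, 0.2727, 0.1758]
tool_rot: [-2.487, -1.904, 0.008]
contact_force: [1.1, -0.1, -0.2]
opening: 0.0855
```

```bash
python3 - <<'E'
from h import *
W=ctrl.get_image("wrist"); o=ctrl.get_obs(); p=np.array(o["tool_pos"]);print(p); p[2]=.129
print(proj(W,[p]),delta((.4345,.2722,.110),-.263))
cv2.imwrite("pics/wrist8.png",W["color"])
cv2.imwrite("pics/w8c.png",cv2.resize(W["color"][180:320,180:380],None,fx=4,fy=4,interpolation=cv2.INTER_CUBIC))
E
```

```text
[0.43302765 0.27333164 0.17800169]
[[283.02022293 235.0572913 ]] [-0.1, 0.22, 6.8, -0.09, -0.05, -0.01]
```

View pics/w8c.png

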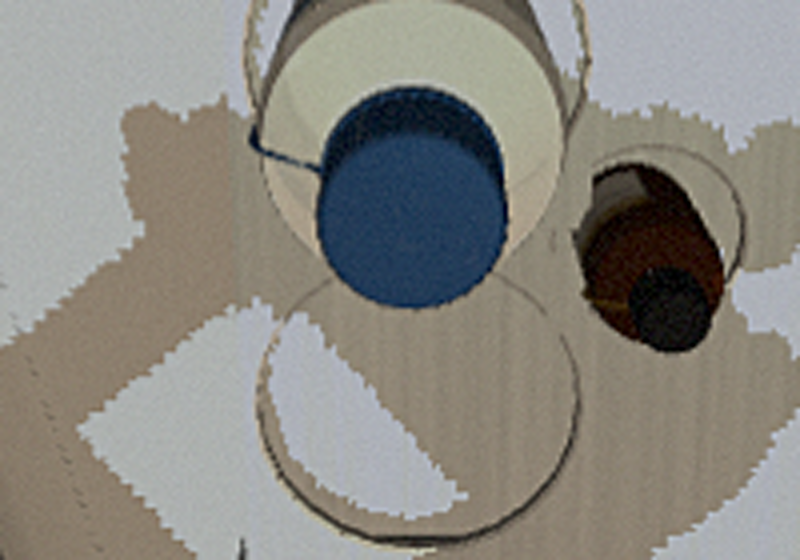

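The cap centre is at (283,235), right on the jaw axis, so I'll go straight down.

```bash
python3 - <<'E'
from h import *
W=ctrl.get_image("wrist"); print(at_z(W,(347.6,257.6),.067)); print(delta((.4331,.2732,.110),-.263))
E
```

```text
[0.47057308 0.22329389 0.067     ]
[-0.12, -0.0, 6.93, -0.07, -0.07, -0.01]
```

>>> apply_moves(
  rows=[
    [-0.1,0,2,-0.07,-0.07,0],
    [-0.1,0,4,-0.07,-0.07,0],
    [-0.1,0,5.5,-0.07,-0.07,0],
    [-0.1,0,6.4,-0.07,-0.07,0],
    [-0.1,0,6.8,-0.07,-0.07,0],
    [-0.1,0,6.9,-0.07,-0.07,0],
    [-0.1,0,6.9,-0.07,-0.07,0],
  ],
)

```text
t: 14.75
tool_pos: [0.4337, 0.2735, 0.111]
tool_rot: [2.494, 1.91, 0.002]
contact_force: [0.5, -0.1, 0.5]
opening: 0.0855
```

```bash
python3 - <<'E'
from h import *
W=ctrl.get_image("wrist"); o=ctrl.get_obs(); p=np.array(o["tool_pos"]);print(p,o["contact_force"]); p[2]=.129
print(proj(W,[p]),delta((.4331,.2732,.110),-.263))
cv2.imwrite("pics/wrist9.png",W["color"])
E
```

```text
[0.43375015 0.27358243 0.11112243] [-1.0553445  -0.10727939  0.34762399]
[[281.09975506 294.18192665]] [-0.05, -0.05, 0.11, 0.02, -0.01, -0.01]
```

View pics/wrist9.png

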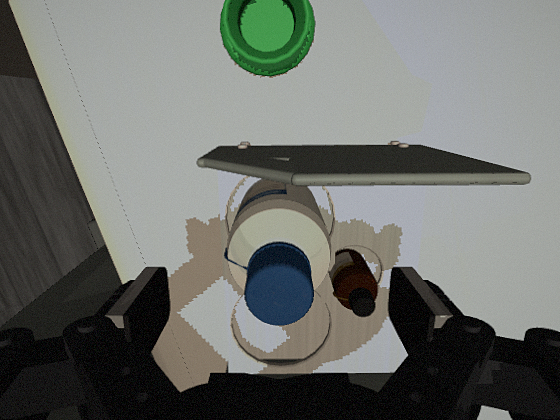

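>>> apply_moves(
  rows=[
    [0,-0.06,0.05,0,0,0],
    [0,-0.06,0.05,0,0,0],
    [0,-0.06,0.05,0,0,0],
    [0,-0.06,0.05,0,0,0],
    [0,-0.06,0.05,0,0,0],
    [0,-0.06,0.05,0,0,0],
    [0,-0.06,0.05,0,0,0],
    [0,-0.06,0.05,0,0,0],
    [0,-0.06,0.05,0,0,0],
    [0,-0.06,0.05,0,0,0],
    [0,-0.06,0.05,0,0,0],
  ],
  grip=1,
)

```text
t: 15.9
tool_pos: [0.4335, 0.2738, 0.111]
tool_rot: [2.494, 1.91, 0.004]
contact_force: [1.0, 0.3, 3.6]
opening: 0.0243
```

>>> apply_moves(
  rows=[
    [0,0,-0.5,0,0,0],
    [0,0,-1.2,0,0,0],
    [0,0,-2.2,0,0,0],
    [0,0,-3.5,0,0,0],
    [0,0,-5,0,0,0],
    [0,0,-7,0,0,0],
    [0,0,-9,0,0,0],
    [0,0,-11,0,0,0],
    [0,0,-13,0,0,0],
    [0,0,-14.5,0,0,0],
    [0,0,-15,0,0,0],
    [0,0,-15,0,0,0],
  ],
)

```text
t: 17.1
tool_pos: [0.4335, 0.2739, 0.2622]
tool_rot: [2.493, 1.91, 0.007]
contact_force: [-0.2, -0.6, -1.8]
opening: 0.0242
```

```bash
python3 - <<'E'
from h import *
print(delta((.4818,-.193,.260),-.263))
C=cams(); cv2.imwrite("pics/scene10.png",C["scene"]["color"])
E
```

```text
[-43.82, 16.83, 0.15, 0.04, -0.03, -0.01]
```

View pics/scene10.png

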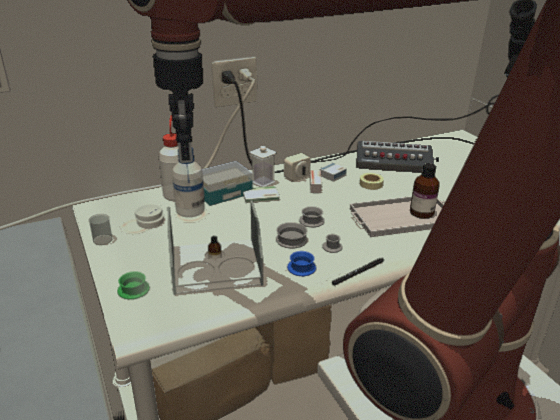

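The buffer is lifted (return pose 0.4335, 0.2738, 0.111), and the stain stands upright in the tray at (425,190). Carrying it over.

>>> apply_moves(
  rows=[
    [-0.9,0.35,0,0,0,0],
    [-2.3,0.88,0,0,0,0],
    [-4.6,1.77,0,0,0,0],
    [-7.4,2.84,0,0,0,0],
    [-10.2,3.9,0,0,0,0],
    [-13,5,0,0,0,0],
    [-15.8,6.07,0,0,0,0],
    [-18.6,7.15,0,0,0,0],
    [-21.4,8.2,0,0,0,0],
    [-24.2,9.3,0,0,0,0],
    [-27,10.4,0,0,0,0],
    [-29.8,11.4,0,0,0,0],
    [-32.6,12.5,0,0,0,0],
    [-35.4,13.6,0,0,0,0],
    [-38.2,14.7,0,0,0,0],
    [-40.8,15.7,0,0,0,0],
    [-42.7,16.4,0,0,0,0],
    [-43.8,16.8,0,0,0,0],
    [-43.8,16.8,0,0,0,0],
    [-43.8,16.8,0,0,0,0],
  ],
)

```text
t: 19.25
tool_pos: [0.4802, -0.1929, 0.2594]
tool_rot: [-2.494, -1.909, -0.0]
contact_force: [0.7, 0.2, -1.9]
opening: 0.0243
```

```bash
python3 - <<'E'
from h import *
print(delta((.4818,-.193,.108),-.263))
C=cams(); cv2.imwrite("pics/wrist11.png",C["wrist"]["color"])
E
```

```text
[0.03, 0.16, 15.14, -0.01, -0.01, -0.01]
```

View pics/wrist11.png

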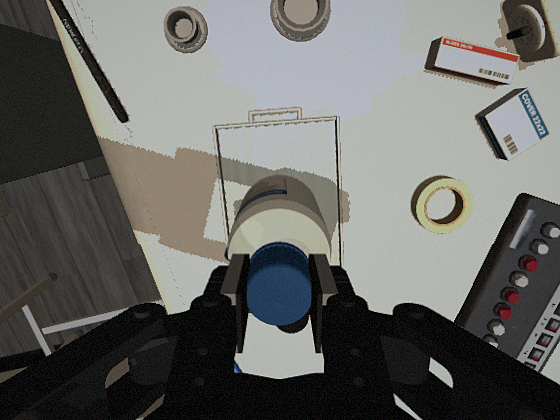

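The buffer hangs over the free half of the tray, so I'll lower it.

>>> apply_moves(
  rows=[
    [0,0.1,1,0,0,0],
    [0,0.1,3,0,0,0],
    [0,0.1,5.5,0,0,0],
    [0,0.1,8,0,0,0],
    [0,0.1,10.5,0,0,0],
    [0,0.1,12.5,0,0,0],
    [0,0.1,13.7,0,0,0],
    [0,0.1,14.3,0,0,0],
    [0,0.1,14.7,0,0,0],
    [0,0.1,15,0,0,0],
    [0,0.1,15.2,0,0,0],
    [0,0.1,15.2,0,0,0],
  ],
)

```text
t: 20.6
tool_pos: [0.4818, -0.1927, 0.1081]
tool_rot: [2.492, 1.911, 0.001]
contact_force: [0.6, 0.4, -2.0]
opening: 0.0246
```

>>> apply_moves(
  rows=[
    [0,0,0.1,0,0,0],
    [0,0,0.15,0,0,0],
    [0,0,0.15,0,0,0],
  ],
)

```text
t: 20.9
tool_pos: [0.4822, -0.1929, 0.1071]
tool_rot: [2.492, 1.911, 0.002]
contact_force: [0.5, -0.8, -0.4]
opening: 0.0243
```

Touching down, so I'll release and go up.

>>> apply_moves(
  rows=[
    [0,0,0,0,0,0],
    [0,0,0,0,0,0],
    [0,0,0,0,0,0],
    [0,0,0,0,0,0],
    [0,0,0,0,0,0],
    [0,0,0,0,0,0],
    [0,0,0,0,0,0],
    [0,0,0,0,0,0],
  ],
  grip=0,
)

```text
t: 21.7
tool_pos: [0.4821, -0.1929, 0.107]
tool_rot: [2.492, 1.911, 0.002]
contact_force: [0.5, -1.5, -0.4]
opening: 0.0854
```

>>> apply_moves(
  rows=[
    [0,0,-1,0,0,0],
    [0,0,-3,0,0,0],
    [0,0,-6,0,0,0],
    [0,0,-10,0,0,0],
    [0,0,-14,0,0,0],
    [0,0,-18,0,0,0],
    [0,0,-19,0,0,0],
    [0,0,-19,0,0,0],
  ],
)

```text
t: 22.5
tool_pos: [0.4827, -0.1934, 0.3003]
tool_rot: [2.488, 1.907, 0.005]
contact_force: [0.3, -0.1, -0.4]
opening: 0.0854
```

```bash
python3 - <<'E'
from h import *
print(delta((.4710,.2200,.20),-.263))
C=cams(); cv2.imwrite("pics/wrist12.png",C["wrist"]["color"])
E
```

```text
[39.63, -11.94, 9.88, 0.08, 0.02, 0.01]
```

View pics/wrist12.png

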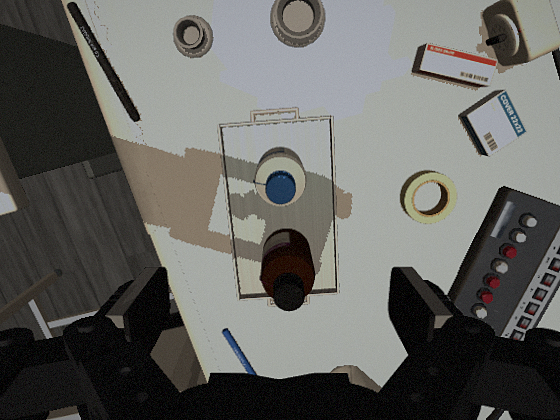

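Both bottles stand upright in the tray, with the buffer cap at (281,187) and the stain cap at (288,293). Next I'll go to the oil.

>>> apply_moves(
  rows=[
    [4,-1.2,0,0,0,0],
    [8.5,-2.6,0,0,0,0],
    [13,-3.9,0,0,0,0],
    [17.5,-5.3,0,0,0,0],
    [22,-6.6,0,0,0,0],
    [26.5,-8,0,0,0,0],
    [31,-9.3,0,0,0,0],
    [35,-10.5,0,0,0,0],
    [38,-11.4,0,0,0,0],
    [39.6,-11.9,2,0.08,0.02,0],
    [39.6,-11.9,5,0.08,0.02,0],
    [39.6,-11.9,8,0.08,0.02,0],
    [39.6,-11.9,11,0.08,0.02,0],
    [39.6,-11.9,14,0.08,0.02,0],
    [39.6,-11.9,16.5,0.08,0.02,0],
    [39.6,-11.9,18.5,0.08,0.02,0],
    [39.6,-11.9,19,0.08,0.02,0],
    [39.6,-11.9,19,0.08,0.02,0],
  ],
)

```text
t: 24.45
tool_pos: [0.4669, 0.2206, 0.1029]
tool_rot: [-2.485, -1.905, 0.012]
contact_force: [0.6, 0.1, 0.1]
opening: 0.0855
```

```bash
python3 - <<'E'
from h import *
W=ctrl.get_image("wrist"); o=ctrl.get_obs(); p=np.array(o["tool_pos"]);print(p,o["contact_force"]); p[2]=.067
print(proj(W,[p]),delta((.471,.22,.05),-.263))
cv2.imwrite("pics/wrist13.png",W["color"])
E
```

```text
[0.46806156 0.22099371 0.10454404] [-0.40304738 -0.1207445   0.41039061]
[[283.09515305 242.53149807]] [-0.03, 0.36, 5.45, -0.11, -0.02, 0.0]
```

View pics/wrist13.png

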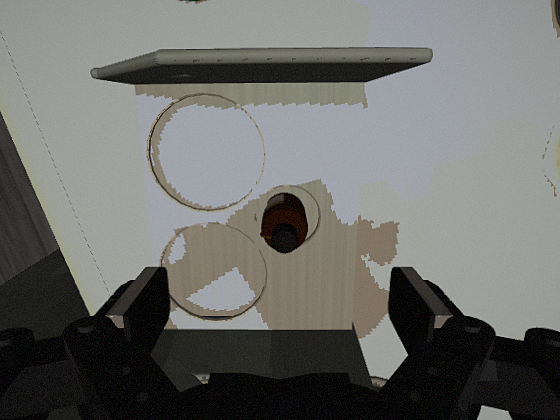

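```bash
python3 - <<'E'
from h import *
W=ctrl.get_image("wrist")
cv2.imwrite("pics/w13c.png",cv2.resize(W["color"][170:270,220:340],None,fx=6,fy=6,interpolation=cv2.INTER_CUBIC))
q=at_z(W,(287,241),.067); print(q,delta((q[0],q[1],.031),-.263))
E
```

```text
[0.47134281 0.22107907 0.067     ] [0.03, 0.31, 7.46, -0.09, -0.03, 0.0]
```

View pics/w13c.png

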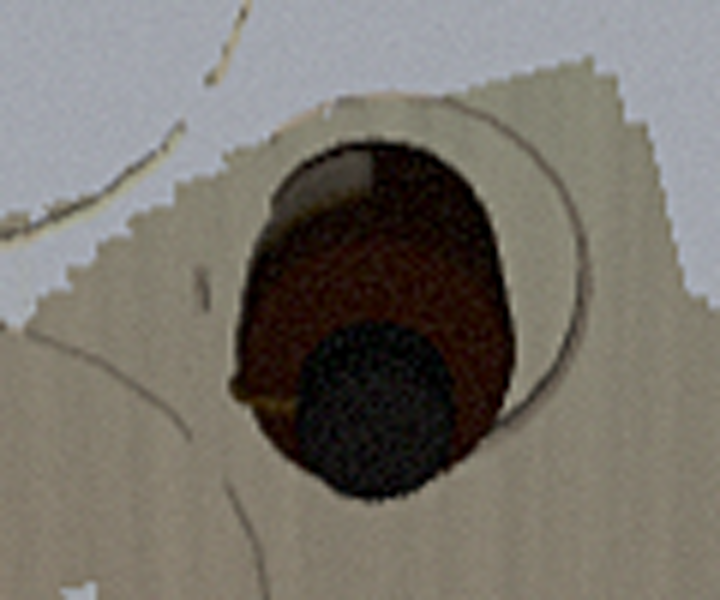

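The cap's top centre is at (283,240), on the jaw axis across the jaws and about 1.4 mm along tool +x. I'll go down to TCP z = 0.029, which puts the tips above the 24 mm shelf.

```bash
python3 - <<'E'
from h import *
W=ctrl.get_image("wrist"); q=at_z(W,(282.9,240),.067); print(q,delta((q[0],q[1],.029),-.263))
E
```

```text
[0.47019914 0.22202909 0.067     ] [0.06, 0.12, 7.73, -0.08, -0.04, 0.0]
```

>>> apply_moves(
  rows=[
    [0.06,0.12,2,-0.08,-0.04,0],
    [0.06,0.12,4,-0.08,-0.04,0],
    [0.06,0.12,5.5,-0.08,-0.04,0],
    [0.06,0.12,6.6,-0.08,-0.04,0],
    [0.06,0.12,7.3,-0.08,-0.04,0],
    [0.06,0.12,7.7,-0.08,-0.04,0],
    [0.06,0.12,7.7,-0.08,-0.04,0],
    [0.06,0.12,7.7,-0.08,-0.04,0],
  ],
)

```text
t: 25.4
tool_pos: [0.4707, 0.2222, 0.0299]
tool_rot: [2.493, 1.911, 0.001]
contact_force: [0.9, 1.0, 0.8]
opening: 0.0851
```

```bash
python3 - <<'E'
from h import *
W=ctrl.get_image("wrist"); o=ctrl.get_obs(); p=np.array(o["tool_pos"]);print(p,o["contact_force"]); p[2]=.067
print(proj(W,[p]),delta((.4702,.222,.029),-.263))
cv2.imwrite("pics/wrist14.png",W["color"])
E
```

```text
[0.4707677  0.22221206 0.03004102] [0.6072347  0.12912288 0.23967183]
[[281.52074553 322.37672973]] [-0.04, -0.05, 0.1, 0.01, -0.01, 0.0]
```

View pics/wrist14.png

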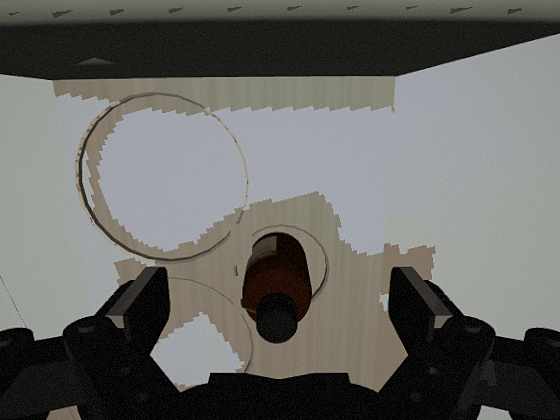

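>>> apply_moves(
  rows=[
    [0,-0.13,0.1,0,0,0],
    [0,-0.13,0.1,0,0,0],
  ],
)

```text
t: 25.65
tool_pos: [0.4697, 0.2227, 0.0294]
tool_rot: [2.493, 1.911, 0.003]
contact_force: [0.1, 0.2, -0.4]
opening: 0.0851
```

>>> apply_moves(
  rows=[
    [0,0,0,0,0,0],
    [0,0,0,0,0,0],
    [0,0,0,0,0,0],
    [0,0,0,0,0,0],
    [0,0,0,0,0,0],
    [0,0,0,0,0,0],
    [0,0,0,0,0,0],
    [0,0,0,0,0,0],
    [0,0,0,0,0,0],
    [0,0,0,0,0,0],
  ],
  grip=1,
  squeeze=25,
)

```text
t: 26.65
tool_pos: [0.4698, 0.2227, 0.0295]
tool_rot: [2.493, 1.911, 0.003]
contact_force: [0.5, -0.1, 1.2]
opening: 0.0262
```

>>> apply_moves(
  rows=[
    [0,0,-0.5,0,0,0],
    [0,0,-1.5,0,0,0],
    [0,0,-3,0,0,0],
    [0,0,-5,0,0,0],
    [0,0,-8,0,0,0],
    [0,0,-11,0,0,0],
    [0,0,-14,0,0,0],
    [0,0,-16,0,0,0],
    [0,0,-17,0,0,0],
    [0,0,-17,0,0,0],
  ],
)

```text
t: 27.65
tool_pos: [0.4704, 0.2229, 0.2022]
tool_rot: [2.491, 1.91, 0.01]
contact_force: [-0.6, 0.1, 0.4]
opening: 0.0266
```

```bash
python3 - <<'E'
from h import *
C=cams(); cv2.imwrite("pics/s15.png",cv2.resize(C["scene"]["color"][120:300,140:340],None,fx=3.3,fy=3.3));cv2.imwrite("pics/wrist15.png",C["wrist"]["color"])
E
```

```text
(no output)
```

View pics/s15.png

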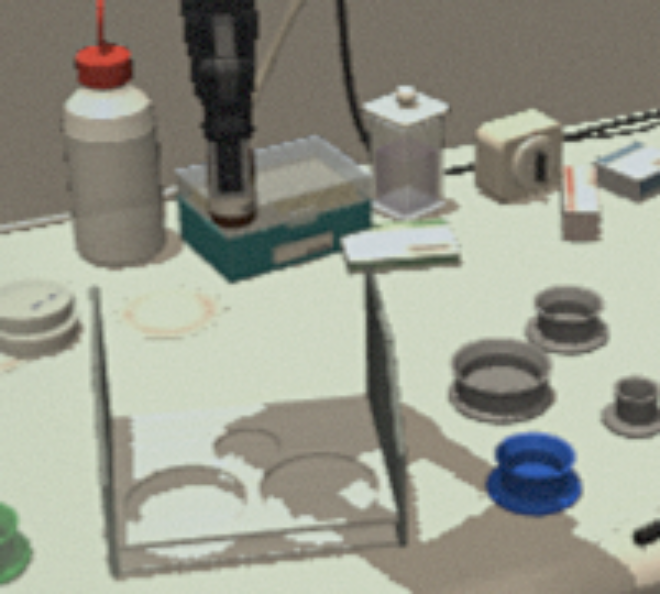

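View pics/wrist15.png

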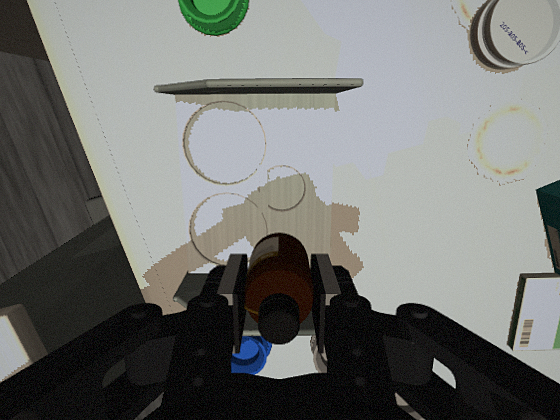

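The oil is held upright. I'll go to a spot from which the wrist camera can see the medium stand.

```bash
python3 - <<'E'
from h import *
print(delta((.525,-.11,.20),-.263))
E
```

```text
[-30.63, 14.07, -0.19, -0.0, 0.0, 0.0]
```

>>> apply_moves(
  rows=[
    [-1.2,0.6,0,0,0,0],
    [-4,1.8,0,0,0,0],
    [-7,3.2,0,0,0,0],
    [-10,4.6,0,0,0,0],
    [-13,6,0,0,0,0],
    [-16,7.3,0,0,0,0],
    [-19,8.7,0,0,0,0],
    [-22,10.1,0,0,0,0],
    [-25,11.5,0,0,0,0],
    [-28,12.9,0,0,0,0],
    [-30,13.8,0,0,0,0],
    [-30.6,14.1,0,0,0,0],
    [-30.6,14.1,0,0,0,0],
    [-30.6,14.1,0,0,0,0],
  ],
)

```text
t: 29.2
tool_pos: [0.5249, -0.1092, 0.1975]
tool_rot: [-2.492, -1.911, 0.001]
contact_force: [0.7, 0.6, -0.1]
opening: 0.0261
```

```bash
python3 - <<'E'
from h import *
C=cams();W=C["wrist"]; print(proj(W,[[.5443,-.0401,.0],[.5443,-.0401,.025]]),proj(C["top"],[[.5443,-.0401,.0]]))
cv2.imwrite("pics/wrist16.png",W["color"])
cv2.imwrite("pics/w16c.png",cv2.resize(W["color"][100:260,200:360],None,fx=3.7,fy=3.7,interpolation=cv2.INTER_CUBIC))
E
```

```text
[[280.55268787 103.93663563]
 [280.68481124 103.58079883]] [[307.83664977 206.31042132]]
```

View pics/wrist16.png

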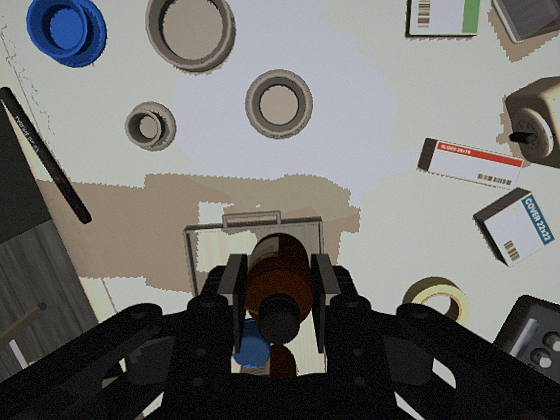

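View pics/w16c.png

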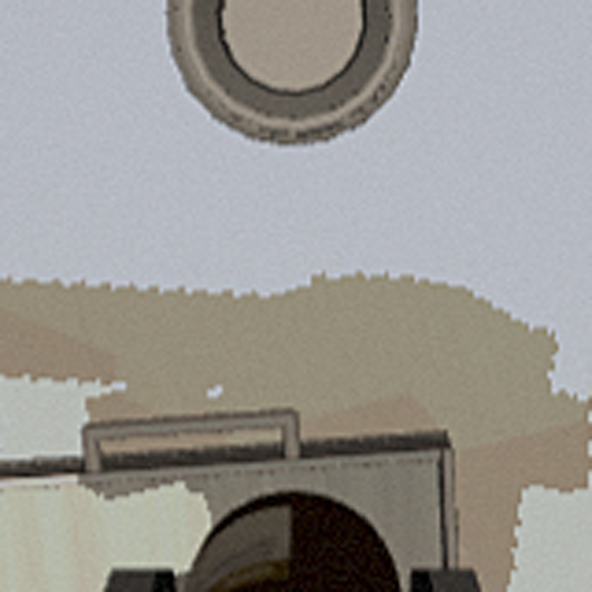

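The medium stand's cup is at (279.5,104) and the prediction was (280.6,104), so they agree. It is clearly the middle size of the three grey stands. I'll move over it and part of the way down.

```bash
python3 - <<'E'
from h import *
print(delta((.544,-.0400,.075),-.263))
E
```

```text
[7.13, 0.05, 12.3, -0.01, -0.0, 0.02]
```

>>> apply_moves(
  rows=[
    [1.5,0,0,0,0,0],
    [4,0,0,0,0,0],
    [6,0.05,1,0,0,0],
    [7.1,0.05,3,0,0,0],
    [7.1,0.05,5.5,0,0,0],
    [7.1,0.05,8,0,0,0],
    [7.1,0.05,10.5,0,0,0],
    [7.1,0.05,12,0,0,0],
    [7.1,0.05,12.3,0,0,0],
    [7.1,0.05,12.3,0,0,0],
  ],
)

```text
t: 30.35
tool_pos: [0.5441, -0.0397, 0.0751]
tool_rot: [-2.491, -1.914, 0.001]
contact_force: [-0.6, -0.7, -0.1]
opening: 0.0258
```

```bash
python3 - <<'E'
from h import *
C=cams();W=C["wrist"]; print(delta((.544,-.040,.0285),-.263))
cv2.imwrite("pics/wrist17.png",W["color"])
cv2.imwrite("pics/s17.png",cv2.resize(C["scene"]["color"][140:270,240:400],None,fx=4.5,fy=4.5,interpolation=cv2.INTER_CUBIC))
E
```

```text
[0.01, -0.14, 4.82, 0.03, -0.0, 0.02]
```

View pics/s17.png

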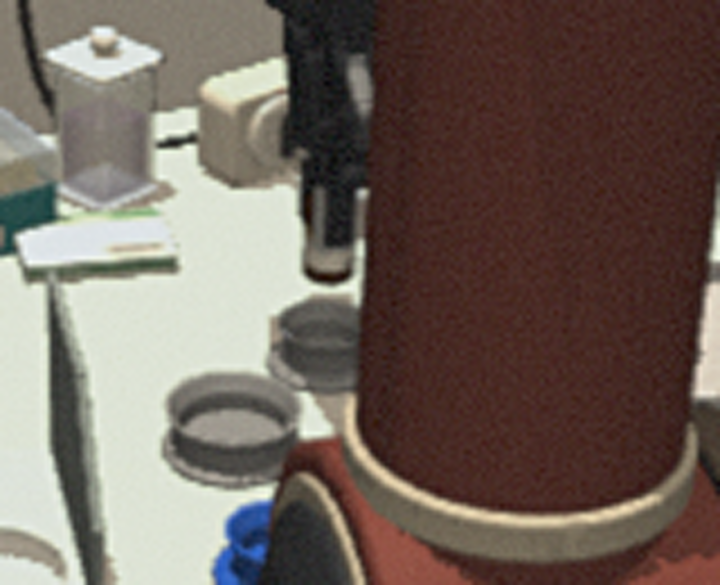

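View pics/wrist17.png

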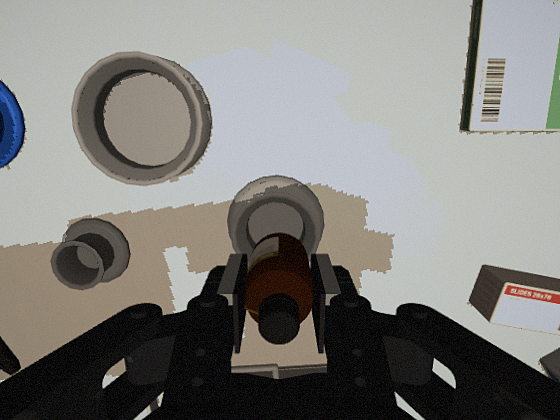

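```bash
python3 - <<'E'
from h import *
W=ctrl.get_image("wrist");o=ctrl.get_obs();p=np.array(o["tool_pos"]);print(p,[proj(W,[[p[0],p[1],z]])[0].round(1).tolist() for z in (0,.004,.006,.025)])
cv2.imwrite("pics/w17c.png",cv2.resize(W["color"][160:300,200:350],None,fx=4,fy=4,interpolation=cv2.INTER_CUBIC))
E
```

```text
[ 0.54512729 -0.0404607   0.07664715] [[279.6, 220.7], [279.6, 222.6], [279.6, 223.6], [279.8, 233.8]]
```

View pics/w17c.png

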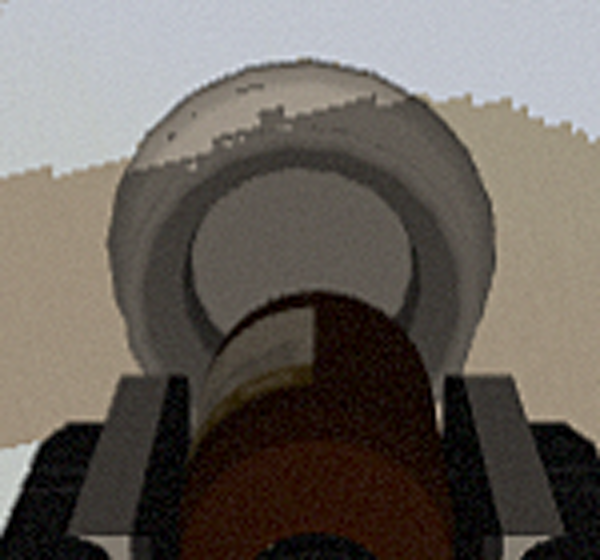

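The foot spans x = 227 to 324, so its centre is at 275.4 against 279.6 for the jaw axis. I'll correct -2.7 mm along tool y and -1 mm along x, then lower.

>>> apply_moves(
  rows=[
    [-0.1,-0.27,0.3,0,0,0],
    [-0.1,-0.27,1,0,0,0],
    [-0.1,-0.27,1.8,0,0,0],
    [-0.1,-0.27,2.4,0,0,0],
    [-0.1,-0.27,2.8,0,0,0],
    [-0.1,-0.27,2.8,0,0,0],
  ],
)

```text
t: 31.15
tool_pos: [0.5415, -0.0406, 0.0474]
tool_rot: [2.492, 1.913, 0.0]
contact_force: [0.1, -0.2, -0.4]
opening: 0.0262
```

```bash
python3 - <<'E'
from h import *
W=ctrl.get_image("wrist");o=ctrl.get_obs();p=np.array(o["tool_pos"]);print(p,o["contact_force"],[proj(W,[[p[0],p[1],z]])[0].round(1).tolist() for z in (0,.004,.006,.025)],delta((p[0],p[1],.0285),-.263))
cv2.imwrite("pics/w18c.png",cv2.resize(W["color"][180:340,180:380],None,fx=3.7,fy=3.7,interpolation=cv2.INTER_CUBIC))
E
```

```text
[ 0.54196416 -0.04064944  0.04801486] [ 0.35309908 -0.67617861 -1.13785052] [[280.9, 236.2], [281.0, 238.7], [281.0, 239.9], [281.2, 253.5]] [-0.0, -0.0, 1.95, 0.01, -0.0, 0.02]
```

View pics/w18c.png

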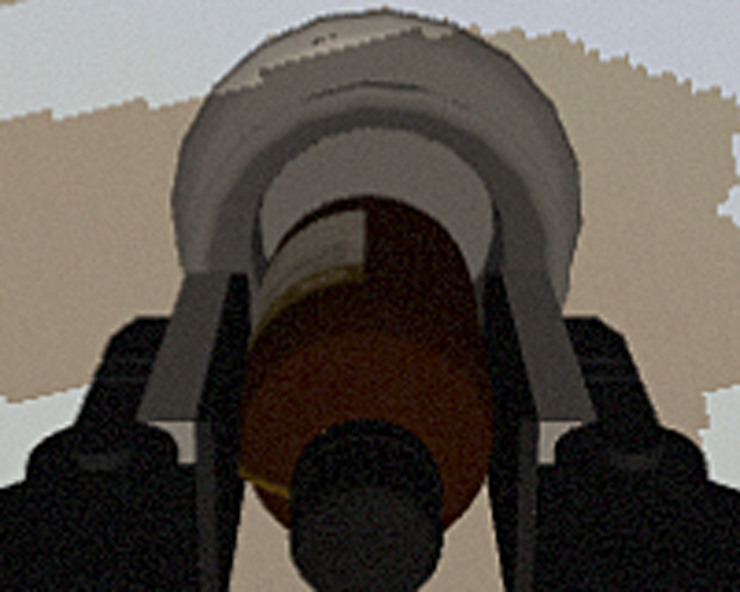

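Now aligned within about 1 mm, so I'll lower it into the cup.

>>> apply_moves(
  rows=[
    [-0.05,0.06,0.4,0,0,0],
    [-0.05,0.06,0.9,0,0,0],
    [-0.05,0.06,1.3,0,0,0],
    [-0.05,0.06,1.6,0,0,0],
    [-0.05,0.06,1.8,0,0,0],
    [-0.05,0.06,1.85,0,0,0],
    [-0.05,0.06,1.85,0,0,0],
  ],
)

```text
t: 31.9
tool_pos: [0.5425, -0.0413, 0.0295]
tool_rot: [2.491, 1.913, 0.001]
contact_force: [0.2, -0.5, -0.2]
opening: 0.0262
```

```bash
python3 - <<'E'
from h import *
W=ctrl.get_image("wrist");o=ctrl.get_obs();print(o["tool_pos"],o["contact_force"])
cv2.imwrite("pics/w19c.png",cv2.resize(W["color"][180:340,180:380],None,fx=3.7,fy=3.7,interpolation=cv2.INTER_CUBIC))
E
```

```text
[ 0.54252619 -0.04132725  0.02962206] [-0.56140006 -0.09980755 -0.94406154]
```

View pics/w19c.png

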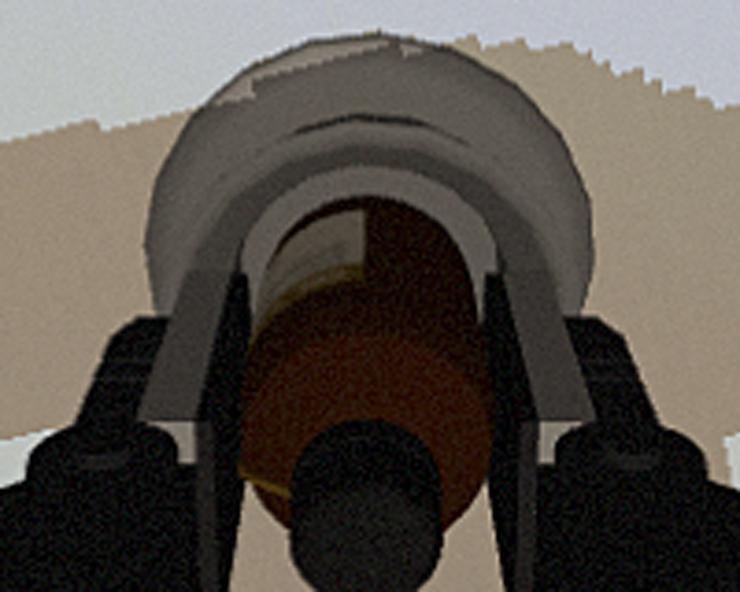

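It is inside the cup with no side force and about 1 mm above the floor. I'll ease it down and release.

>>> apply_moves(
  rows=[
    [0,0,0.08,0,0,0],
    [0,0,0.08,0,0,0],
  ],
)

```text
t: 32.15
tool_pos: [0.5426, -0.0413, 0.0289]
tool_rot: [2.491, 1.913, 0.002]
contact_force: [-0.5, -0.4, 0.3]
opening: 0.0263
```

>>> apply_moves(
  rows=[
    [0,0,0,0,0,0],
    [0,0,0,0,0,0],
    [0,0,0,0,0,0],
    [0,0,0,0,0,0],
    [0,0,0,0,0,0],
    [0,0,0,0,0,0],
    [0,0,0,0,0,0],
  ],
  grip=0,
)

```text
t: 32.85
tool_pos: [0.5426, -0.0413, 0.0289]
tool_rot: [2.491, 1.913, 0.002]
contact_force: [-0.4, -0.3, -0.1]
opening: 0.0851
```

>>> apply_moves(
  rows=[
    [0,0,-1,0,0,0],
    [0,0,-3,0,0,0],
    [0,0,-6,0,0,0],
    [0,0,-10,0,0,0],
    [0,0,-14,0,0,0],
    [0,0,-18,0,0,0],
    [0,0,-22,0,0,0],
    [0,0,-26,0,0,0],
    [0,0,-27,0,0,0],
    [0,0,-27,0,0,0],
  ],
)

```text
t: 33.85
tool_pos: [0.5432, -0.0415, 0.3022]
tool_rot: [2.487, 1.91, 0.007]
contact_force: [-0.9, 0.0, 0.1]
opening: 0.0852
```

```bash
python3 - <<'E'
from h import *
C=cams();W=C["wrist"]
cv2.imwrite("pics/wrist20.png",W["color"])
cv2.imwrite("pics/top20.png",cv2.resize(C["top"]["color"][180:280,260:360],None,fx=6,fy=6,interpolation=cv2.INTER_CUBIC))
print(delta((.4822,-.1929,.30),-.263))
E
```

```text
[-16.19, -1.79, -0.34, -0.02, -0.0, 0.02]
```

View pics/wrist20.png

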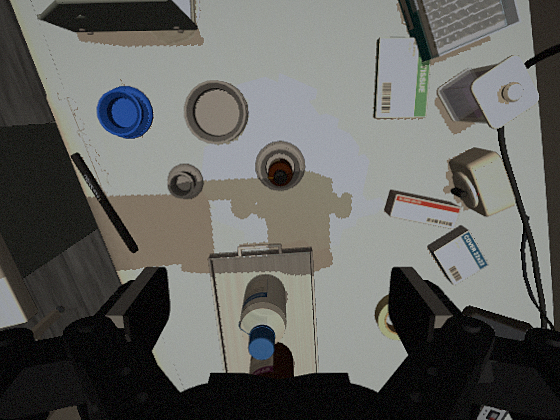

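View pics/top20.png

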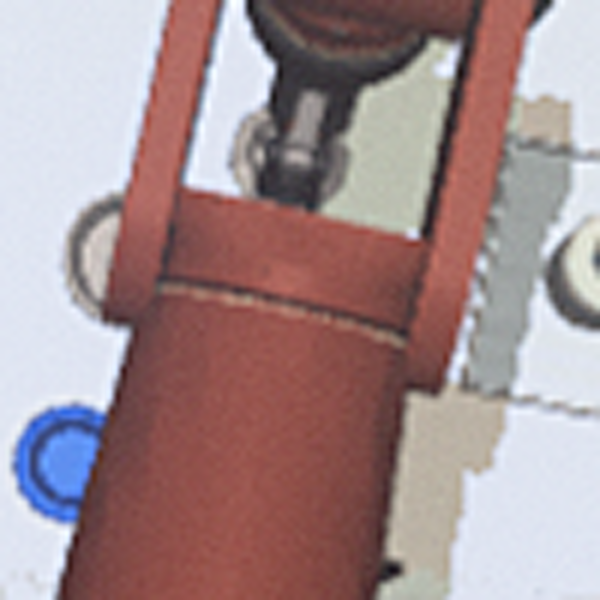

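The oil stands upright in the medium cup at (280,172). Now back to the buffer in the tray.

>>> apply_moves(
  rows=[
    [-3,-0.3,0,0,0,0],
    [-7,-0.8,0,0,0,0],
    [-11,-1.2,0,0,0,0],
    [-15,-1.6,0,0,0,0],
    [-16.2,-1.8,0,0,0,0],
    [-16.2,-1.8,4,0,0,0],
    [-16.2,-1.8,8,0,0,0],
    [-16.2,-1.8,12,0,0,0],
    [-16.2,-1.8,13,0,0,0],
    [-16.2,-1.8,13,0,0,0],
    [-16.2,-1.8,13,0,0,0],
  ],
)

```text
t: 35.1
tool_pos: [0.4827, -0.193, 0.1681]
tool_rot: [-2.491, -1.914, 0.001]
contact_force: [0.5, 0.8, 0.6]
opening: 0.0856
```

```bash
python3 - <<'E'
from h import *
W=ctrl.get_image("wrist"); o=ctrl.get_obs(); p=np.array(o["tool_pos"]);print(p)
print(proj(W,[[p[0],p[1],.125]]),delta((.4822,-.1929,.1071),-.263))
cv2.imwrite("pics/w21.png",W["color"])
E
```

```text
[ 0.48316544 -0.19335881  0.1690417 ]
[[281.30232358 239.30413457]] [0.02, -0.11, 6.19, 0.02, 0.01, 0.03]
```

View pics/w21.png

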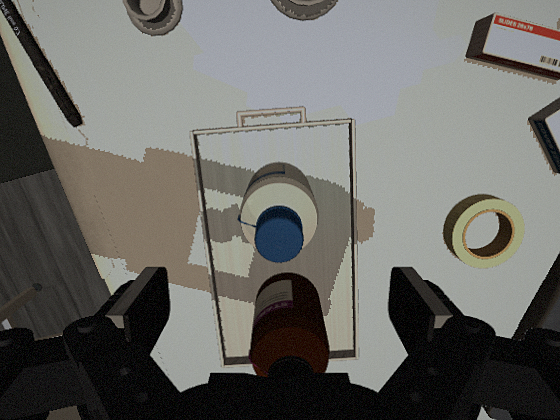

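The cap at (279,239) is on the axis. I'll descend and grip.

>>> apply_moves(
  rows=[
    [0,-0.1,2,0,0,0],
    [0,-0.1,4,0,0,0],
    [0,-0.1,5.2,0,0,0],
    [0,-0.1,5.9,0,0,0],
    [0,-0.1,6.2,0,0,0],
    [0,-0.1,6.2,0,0,0],
    [0,-0.1,6.2,0,0,0],
  ],
)

```text
t: 35.85
tool_pos: [0.4828, -0.1935, 0.108]
tool_rot: [2.489, 1.912, 0.001]
contact_force: [-0.3, 0.0, 0.4]
opening: 0.0849
```

>>> apply_moves(
  rows=[
    [0,0,0,0,0,0],
    [0,0,0,0,0,0],
    [0,0,0,0,0,0],
    [0,0,0,0,0,0],
    [0,0,0,0,0,0],
    [0,0,0,0,0,0],
    [0,0,0,0,0,0],
    [0,0,0,0,0,0],
    [0,0,0,0,0,0],
    [0,0,0,0,0,0],
  ],
  grip=1,
  squeeze=60,
)

```text
t: 36.85
tool_pos: [0.483, -0.1937, 0.1084]
tool_rot: [2.489, 1.911, 0.002]
contact_force: [0.2, -0.7, 3.8]
opening: 0.0245
```

>>> apply_moves(
  rows=[
    [0,0,-0.5,0,0,0],
    [0,0,-1.2,0,0,0],
    [0,0,-2.2,0,0,0],
    [0,0,-3.5,0,0,0],
    [0,0,-5,0,0,0],
    [0,0,-7,0,0,0],
    [0,0,-9,0,0,0],
    [0,0,-11,0,0,0],
    [0,0,-13,0,0,0],
    [0,0,-14.8,0,0,0],
    [0,0,-15.6,0,0,0],
    [0,0,-15.6,0,0,0],
  ],
)

```text
t: 38.05
tool_pos: [0.4833, -0.1937, 0.2668]
tool_rot: [2.486, 1.909, 0.004]
contact_force: [0.0, -0.1, -1.9]
opening: 0.0245
```

```bash
python3 - <<'E'
from h import *
print(delta((.4335,.2738,.262),-.263))
W=ctrl.get_image("wrist");cv2.imwrite("pics/w22.png",W["color"])
E
```

```text
[43.89, -16.87, 0.25, 0.08, 0.03, 0.03]
```

View pics/w22.png

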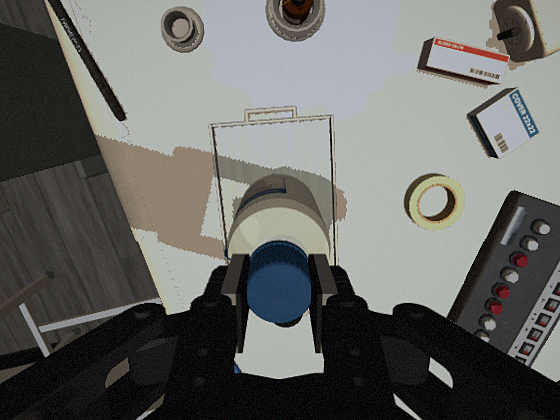

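>>> apply_moves(
  rows=[
    [0.9,-0.35,0,0,0,0],
    [2.3,-0.88,0,0,0,0],
    [4.6,-1.77,0,0,0,0],
    [7.4,-2.84,0,0,0,0],
    [10.2,-3.9,0,0,0,0],
    [13,-5,0,0,0,0],
    [15.8,-6.07,0,0,0,0],
    [18.6,-7.15,0,0,0,0],
    [21.4,-8.2,0,0,0,0],
    [24.2,-9.3,0,0,0,0],
    [27,-10.4,0,0,0,0],
    [29.8,-11.4,0,0,0,0],
    [32.6,-12.5,0,0,0,0],
    [35.4,-13.6,0,0,0,0],
    [38.2,-14.7,0,0,0,0],
    [40.8,-15.7,0,0,0,0],
    [42.7,-16.4,0,0.05,0,0],
    [43.9,-16.9,0.1,0.08,0.03,0.03],
    [43.9,-16.9,0.2,0.08,0.03,0.03],
    [43.9,-16.9,0.2,0.08,0.03,0.03],
  ],
)

```text
t: 40.1
tool_pos: [0.4321, 0.274, 0.2608]
tool_rot: [-2.492, -1.91, 0.003]
contact_force: [-0.1, 0.1, -1.4]
opening: 0.0246
```

```bash
python3 - <<'E'
from h import *
print(delta((.4335,.2738,.118),-.263))
W=ctrl.get_image("wrist");cv2.imwrite("pics/w23.png",W["color"])
E
```

```text
[0.02, 0.18, 14.28, -0.03, 0.01, -0.0]
```

View pics/w23.png

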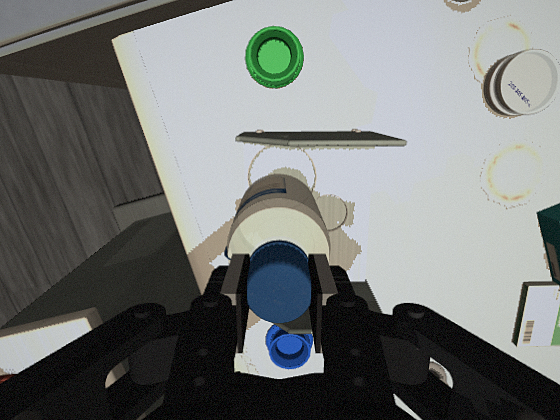

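It is over its well. I'll lower it to just above the shelf and re-check.

>>> apply_moves(
  rows=[
    [0,0.1,1,0,0,0],
    [0,0.18,3,0,0,0],
    [0,0.18,5.5,0,0,0],
    [0,0.18,8,0,0,0],
    [0,0.18,10,0,0,0],
    [0,0.18,11.4,0,0,0],
    [0,0.18,12,0,0,0],
    [0,0.18,12,0,0,0],
    [0,0.18,12,0,0,0],
  ],
)

```text
t: 41.05
tool_pos: [0.4346, 0.2734, 0.1421]
tool_rot: [-2.493, -1.909, -0.0]
contact_force: [-0.1, 0.5, -1.0]
opening: 0.0243
```

```bash
python3 - <<'E'
from h import *
print(ctrl.get_obs()["tool_pos"],delta((.4335,.2738,.1125),-.263))
C=cams();cv2.imwrite("pics/w24.png",C["wrist"]["color"]);cv2.imwrite("pics/s24.png",cv2.resize(C["scene"]["color"][150:300,130:330],None,fx=3.8,fy=3.8))
E
```

```text
[0.43456206 0.27344489 0.14208559] [0.0, -0.11, 2.96, -0.01, -0.01, -0.01]
```

View pics/s24.png

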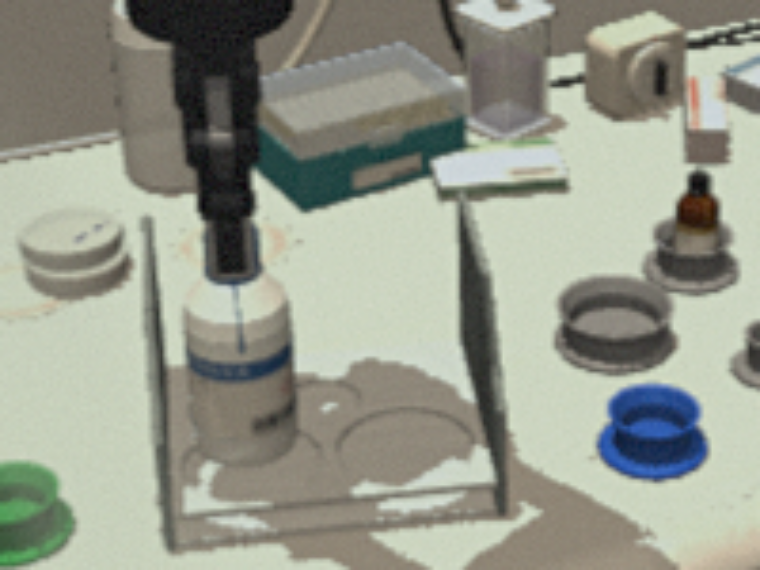

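View pics/w24.png

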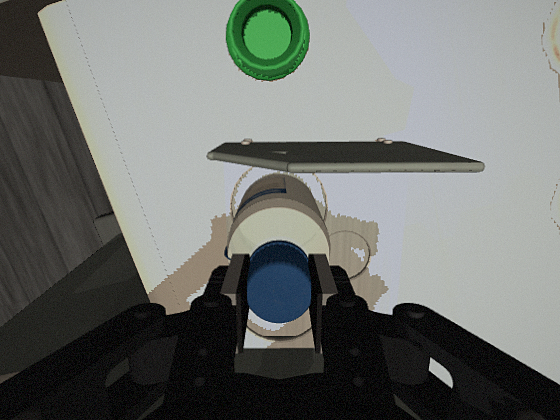

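>>> apply_moves(
  rows=[
    [0,-0.1,0.1,0,0,0],
    [0,-0.1,0.4,0,0,0],
    [0,-0.1,0.8,0,0,0],
    [0,-0.1,1.2,0,0,0],
    [0,-0.1,1.6,0,0,0],
    [0,-0.1,2,0,0,0],
    [0,-0.1,2.4,0,0,0],
    [0,-0.1,2.7,0,0,0],
    [0,-0.1,2.8,0,0,0],
    [0,-0.1,2.8,0,0,0],
  ],
)

```text
t: 42.2
tool_pos: [0.4336, 0.2739, 0.1142]
tool_rot: [-2.493, -1.909, -0.001]
contact_force: [-0.1, 0.2, -1.0]
opening: 0.0239
```

>>> apply_moves(
  rows=[
    [0,0,0.1,0,0,0],
    [0,0,0.2,0,0,0],
    [0,0,0.22,0,0,0],
    [0,0,0.22,0,0,0],
  ],
)

```text
t: 42.6
tool_pos: [0.4338, 0.2741, 0.1125]
tool_rot: [-2.493, -1.909, -0.002]
contact_force: [-0.5, 0.0, 0.7]
opening: 0.0247
```

Contact. Release and rise.

>>> apply_moves(
  rows=[
    [0,0,0,0,0,0],
    [0,0,0,0,0,0],
    [0,0,0,0,0,0],
    [0,0,0,0,0,0],
    [0,0,0,0,0,0],
    [0,0,0,0,0,0],
    [0,0,0,0,0,0],
    [0,0,0,0,0,0],
  ],
  grip=0,
)

```text
t: 43.4
tool_pos: [0.4338, 0.2741, 0.1125]
tool_rot: [-2.493, -1.909, -0.002]
contact_force: [-0.0, -0.1, -0.4]
opening: 0.0855
```

>>> apply_moves(
  rows=[
    [0,0,-1,0,0,0],
    [0,0,-3,0,0,0],
    [0,0,-6,0,0,0],
    [0,0,-10,0,0,0],
    [0,0,-14,0,0,0],
    [0,0,-18,0,0,0],
    [0,0,-18.5,0,0,0],
    [0,0,-18.5,0,0,0],
  ],
)

```text
t: 44.2
tool_pos: [0.4346, 0.2741, 0.3003]
tool_rot: [-2.494, -1.91, -0.009]
contact_force: [-0.6, -0.6, -0.1]
opening: 0.0852
```

```bash
python3 - <<'E'
from h import *
print(delta((.463,-.2937,.297),-.263))
C=cams();cv2.imwrite("pics/w25.png",C["wrist"]["color"]);cv2.imwrite("pics/s25.png",cv2.resize(C["scene"]["color"][150:300,130:330],None,fx=3.8,fy=3.8))
E
```

```text
[-54.08, 17.55, 0.13, 0.04, -0.05, -0.01]
```

View pics/w25.png

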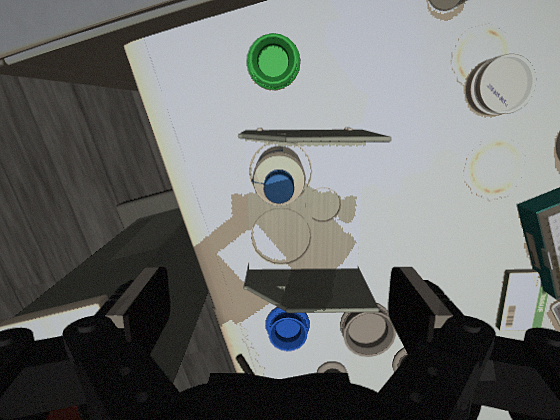

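View pics/s25.png

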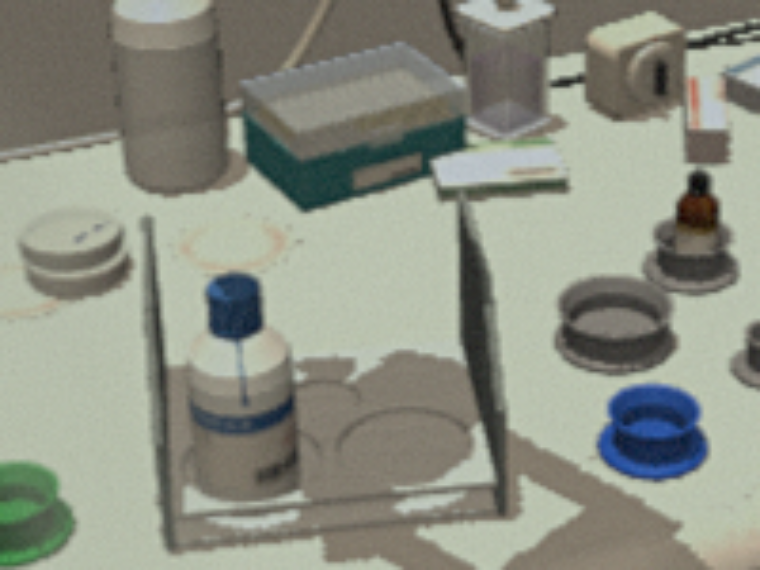

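The buffer stands exactly as at the start: its cap is at crop (235,305) against (237,304) before. Now the stain.

>>> apply_moves(
  rows=[
    [-4,1.3,0,0,0,0],
    [-9,2.9,0,0,0,0],
    [-13.5,4.4,0,0,0,0],
    [-18,5.85,0,0,0,0],
    [-22.5,7.3,0,0,0,0],
    [-27,8.8,0,0,0,0],
    [-31.5,10.2,0,0,0,0],
    [-36,11.7,0,0,0,0],
    [-40.5,13.1,0,0,0,0],
    [-45,14.6,0,0,0,0],
    [-49,15.9,0,0,0,0],
    [-52,16.9,0,0,0,0],
    [-54.1,17.5,0,0,0,0],
    [-54.1,17.5,3,0.04,-0.05,0],
    [-54.1,17.5,7,0.04,-0.05,0],
    [-54.1,17.5,11,0.04,-0.05,0],
    [-54.1,17.5,12.5,0.04,-0.05,0],
    [-54.1,17.5,12.5,0.04,-0.05,0],
    [-54.1,17.5,12.5,0.04,-0.05,0],
  ],
)

```text
t: 46.25
tool_pos: [0.4609, -0.2947, 0.171]
tool_rot: [-2.493, -1.909, 0.012]
contact_force: [0.2, -0.6, 1.1]
opening: 0.0856
```

```bash
python3 - <<'E'
from h import *
W=ctrl.get_image("wrist"); o=ctrl.get_obs(); p=np.array(o["tool_pos"]);print(p)
print(proj(W,[[p[0],p[1],.128]]),delta((.463,-.2937,.1079),-.263))
cv2.imwrite("pics/w26.png",W["color"])
cv2.imwrite("pics/w26c.png",cv2.resize(W["color"][160:310,200:360],None,fx=3.7,fy=3.7,interpolation=cv2.INTER_CUBIC))
E
```

```text
[ 0.46153182 -0.29513894  0.17230666]
[[281.96033686 239.12260524]] [0.22, 0.13, 6.44, -0.04, 0.07, -0.01]
```

View pics/w26c.png

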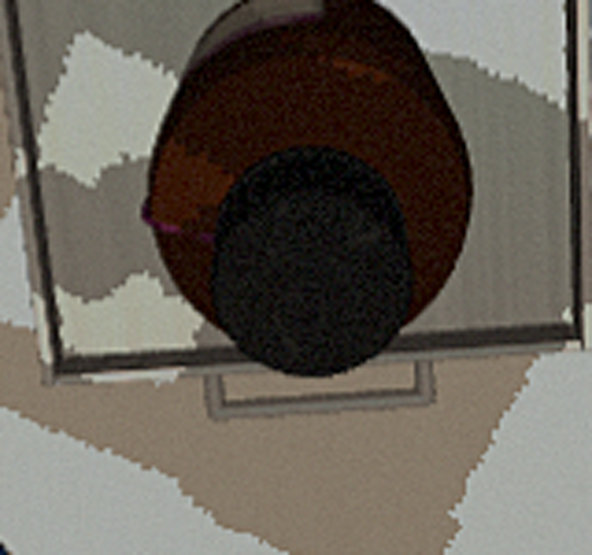

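The cap is at (284,236.5), which matches the remembered release pose. I'll descend and grip.

>>> apply_moves(
  rows=[
    [0.2,0.13,2,0,0.07,0],
    [0.2,0.13,4,0,0.07,0],
    [0.2,0.13,5.3,0,0.07,0],
    [0.2,0.13,6.1,0,0.07,0],
    [0.2,0.13,6.4,0,0.07,0],
    [0.2,0.13,6.45,0,0.07,0],
    [0.2,0.13,6.45,0,0.07,0],
  ],
)

```text
t: 47.0
tool_pos: [0.4634, -0.2943, 0.1087]
tool_rot: [-2.493, -1.909, 0.003]
contact_force: [0.3, -0.0, 0.3]
opening: 0.0851
```

>>> apply_moves(
  rows=[
    [0,0,0,0,0,0],
    [0,0,0,0,0,0],
    [0,0,0,0,0,0],
    [0,0,0,0,0,0],
    [0,0,0,0,0,0],
    [0,0,0,0,0,0],
    [0,0,0,0,0,0],
    [0,0,0,0,0,0],
    [0,0,0,0,0,0],
    [0,0,0,0,0,0],
  ],
  grip=1,
)

```text
t: 48.0
tool_pos: [0.4638, -0.2946, 0.1092]
tool_rot: [-2.494, -1.91, 0.003]
contact_force: [0.1, -1.1, 4.6]
opening: 0.0273
```

>>> apply_moves(
  rows=[
    [0,0,-0.5,0,0,0],
    [0,0,-1.2,0,0,0],
    [0,0,-2.2,0,0,0],
    [0,0,-3.5,0,0,0],
    [0,0,-5,0,0,0],
    [0,0,-7,0,0,0],
    [0,0,-9,0,0,0],
    [0,0,-11,0,0,0],
    [0,0,-13,0,0,0],
    [0,0,-14.8,0,0,0],
    [0,0,-15.6,0,0,0],
    [0,0,-15.6,0,0,0],
  ],
)

```text
t: 49.2
tool_pos: [0.4647, -0.295, 0.2677]
tool_rot: [2.492, 1.908, -0.001]
contact_force: [0.0, 0.5, -3.1]
opening: 0.0277
```

```bash
python3 - <<'E'
from h import *
print(delta((.4142,.1967,.262),-.263))
W=ctrl.get_image("wrist");cv2.imwrite("pics/w27.png",W["color"])
E
```

```text
[46.16, -17.69, 0.41, 0.02, 0.03, -0.01]
```

View pics/w27.png

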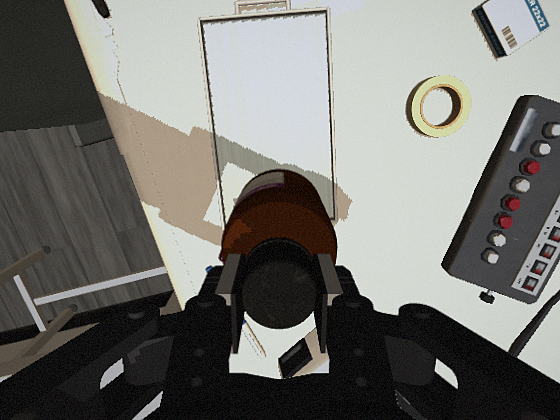

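>>> apply_moves(
  rows=[
    [0.9,-0.35,0,0,0,0],
    [2.3,-0.88,0,0,0,0],
    [4.6,-1.76,0,0,0,0],
    [7.4,-2.84,0,0,0,0],
    [10.2,-3.9,0,0,0,0],
    [13,-5,0,0,0,0],
    [15.8,-6.06,0,0,0,0],
    [18.6,-7.1,0,0,0,0],
    [21.4,-8.2,0,0,0,0],
    [24.2,-9.3,0,0,0,0],
    [27,-10.35,0,0,0,0],
    [29.8,-11.4,0,0,0,0],
    [32.6,-12.5,0,0,0,0],
    [35.4,-13.6,0,0,0,0],
    [38.2,-14.6,0,0,0,0],
    [41,-15.7,0,0,0,0],
    [43.5,-16.7,0.1,0,0,0],
    [45.3,-17.4,0.2,0.02,0.03,0],
    [46.2,-17.7,0.3,0.02,0.03,0],
    [46.2,-17.7,0.3,0.02,0.03,0],
  ],
)

```text
t: 51.25
tool_pos: [0.4126, 0.1984, 0.2614]
tool_rot: [-2.49, -1.911, 0.003]
contact_force: [0.2, -0.3, -1.9]
opening: 0.0277
```

```bash
python3 - <<'E'
from h import *
print(delta((.4142,.1967,.142),-.263))
W=ctrl.get_image("wrist");cv2.imwrite("pics/w28.png",W["color"])
E
```

```text
[-0.13, 0.23, 11.94, -0.04, -0.0, 0.02]
```

View pics/w28.png

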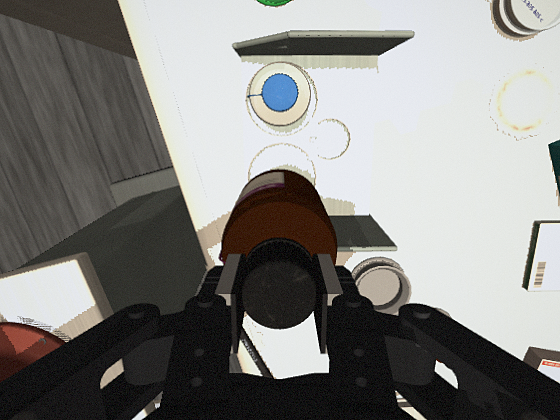

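>>> apply_moves(
  rows=[
    [-0.1,0.1,1,0,0,0],
    [-0.13,0.23,3,0,0,0],
    [-0.13,0.23,5.5,0,0,0],
    [-0.13,0.23,8,0,0,0],
    [-0.13,0.23,10,0,0,0],
    [-0.13,0.23,11.4,0,0,0],
    [-0.13,0.23,11.9,0,0,0],
    [-0.13,0.23,11.9,0,0,0],
    [-0.13,0.23,11.9,0,0,0],
  ],
)

```text
t: 52.2
tool_pos: [0.4153, 0.1959, 0.1437]
tool_rot: [-2.492, -1.91, 0.0]
contact_force: [0.4, -0.5, -1.8]
opening: 0.0276
```

```bash
python3 - <<'E'
from h import *
print(delta((.4142,.1967,.1133),-.263))
C=cams();cv2.imwrite("pics/w29.png",C["wrist"]["color"]);cv2.imwrite("pics/s29.png",cv2.resize(C["scene"]["color"][150:300,130:330],None,fx=3.8,fy=3.8))
E
```

```text
[0.05, -0.13, 3.04, -0.01, -0.01, 0.0]
```

View pics/s29.png

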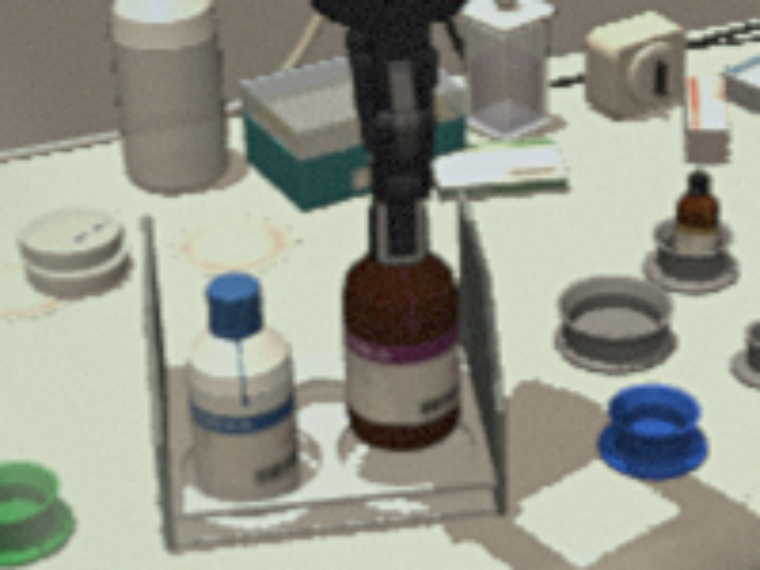

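View pics/w29.png

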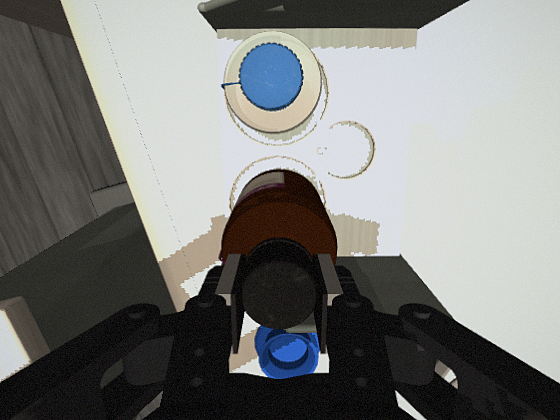

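The stain hangs upright above its well. Easing it in.

>>> apply_moves(
  rows=[
    [0.05,-0.13,0.1,0,0,0],
    [0.05,-0.13,0.4,0,0,0],
    [0.05,-0.13,0.8,0,0,0],
    [0.05,-0.13,1.2,0,0,0],
    [0.05,-0.13,1.6,0,0,0],
    [0.05,-0.13,2,0,0,0],
    [0.05,-0.13,2.4,0,0,0],
    [0.05,-0.13,2.7,0,0,0],
    [0.05,-0.13,2.85,0,0,0],
    [0.05,-0.13,2.85,0,0,0],
  ],
)

```text
t: 53.35
tool_pos: [0.4141, 0.1969, 0.1151]
tool_rot: [-2.492, -1.911, 0.0]
contact_force: [-0.6, -0.1, -1.8]
opening: 0.0274
```

>>> apply_moves(
  rows=[
    [0,0,0.05,0,0,0],
    [0,0,0.12,0,0,0],
    [0,0,0.15,0,0,0],
    [0,0,0.15,0,0,0],
  ],
)

```text
t: 53.75
tool_pos: [0.4141, 0.1969, 0.1137]
tool_rot: [-2.492, -1.911, 0.0]
contact_force: [1.0, 0.7, -2.4]
opening: 0.0277
```

>>> apply_moves(
  rows=[
    [0,0,0.06,0,0,0],
    [0,0,0.1,0,0,0],
    [0,0,0.1,0,0,0],
  ],
)

```text
t: 54.05
tool_pos: [0.4144, 0.1971, 0.1132]
tool_rot: [-2.492, -1.911, -0.001]
contact_force: [-0.3, 1.0, 0.8]
opening: 0.0275
```

Contact. Release and rise.

>>> apply_moves(
  rows=[
    [0,0,0,0,0,0],
    [0,0,0,0,0,0],
    [0,0,0,0,0,0],
    [0,0,0,0,0,0],
    [0,0,0,0,0,0],
    [0,0,0,0,0,0],
    [0,0,0,0,0,0],
    [0,0,0,0,0,0],
  ],
  grip=0,
)

```text
t: 54.85
tool_pos: [0.4144, 0.1971, 0.1132]
tool_rot: [-2.492, -1.911, -0.001]
contact_force: [0.0, 0.2, -0.1]
opening: 0.0855
```

>>> apply_moves(
  rows=[
    [0,0,-1,0,0,0],
    [0,0,-3,0,0,0],
    [0,0,-6,0,0,0],
    [0,0,-10,0,0,0],
    [0,0,-14,0,0,0],
    [0,0,-18,0,0,0],
    [-4,0,-18.5,0,0,0],
    [-8,0,-18.5,0,0,0],
    [-12,0,-18.5,0,0,0],
    [-12,0,-18.5,0,0,0],
    [-12,0,-18.5,0,0,0],
  ],
)

```text
t: 55.95
tool_pos: [0.3834, 0.0804, 0.2989]
tool_rot: [-2.495, -1.909, -0.004]
contact_force: [0.5, 0.6, -0.5]
opening: 0.0852
```

```bash
python3 - <<'E'
from h import *
C=cams();cv2.imwrite("pics/w30.png",C["wrist"]["color"]);cv2.imwrite("pics/s30.png",cv2.resize(C["scene"]["color"][150:300,130:330],None,fx=3.8,fy=3.8));cv2.imwrite("pics/top30.png",C["top"]["color"])
print(ctrl.get_obs()["t"],ctrl.get_obs()["contact_force"])
E
```

```text
56.1 [ 1.4198542  -0.03809909 -0.31916172]
```

View pics/s30.png

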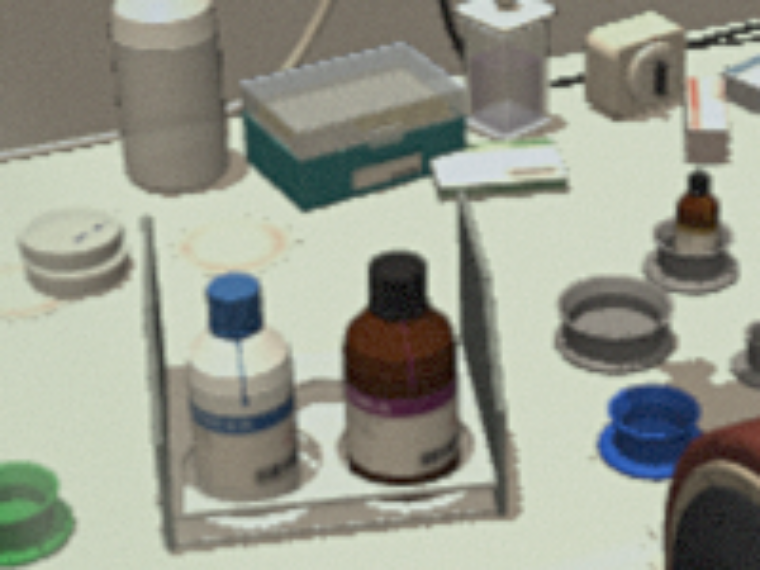

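View pics/w30.png

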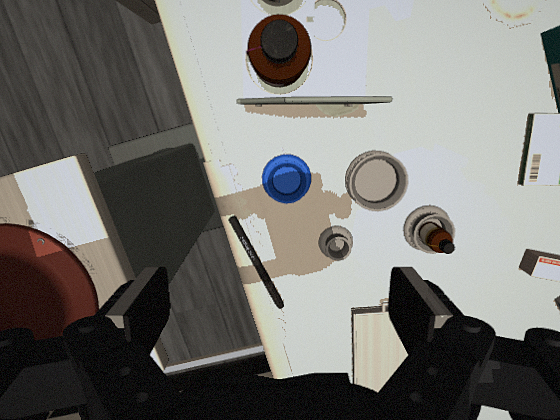

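View pics/top30.png

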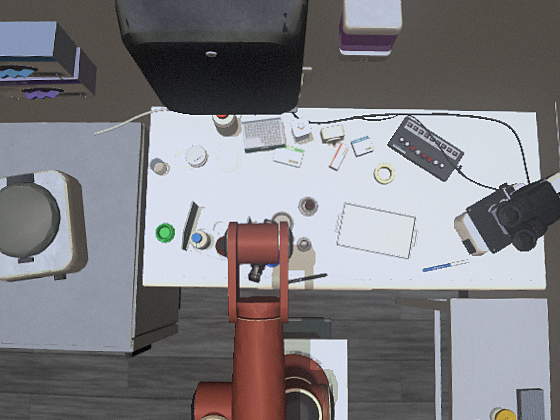

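All the bottles stand upright. The stain and buffer images match the starting views within 1 px, and the oil sits in the medium cup. The tape at (384,173) and slide pack are where they were. The arm is clear of everything, so I'll hand the job in.

```bash
python3 - <<'E'
from station import ctrl
print(ctrl.get_obs()["dq"]); print(ctrl.finish_job())
E
```

```text
[ 0.00912192  0.00713284  0.00032297 -0.00053397 -0.00023768 -0.00054924]
the job is handed in; nothing more can be done
None
```

I handed the job in at about 56 s (limit 128 s); no verdict came back. I set the stain and buffer aside upright together in the drip tray and stood the oil in the grey medium stand. Then I put the buffer and the stain back in their own wells.

- **Last pictures:** all three bottles were upright and released. The stain and buffer appeared within about 1 px of the starting scene view, which is a few mm at most. The oil sat in the cup, and I saw no sign that the slide pack or tape roll had moved.
- **Arm:** the gripper was open, and the arm was clear of everything and nearly at rest.
- **Disagreements along the way:** position estimates from different pictures differed by 2 to 4 mm. I corrected these with wrist-camera looks before each first grasp and before placing the oil. No check failed.
- **Not measured:** I judged the oil's final fit in the cup by eye rather than measuring it.

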